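# Draw a plaster mould shut with its turnbuckle

### The job

Close the two-part plaster mould for casting. First take the wooden spacer out of the gap between the mould halves by its slanted tab and leave it lying or standing in the wooden tray; then turn the square steel body of the turnbuckle above the mould, its top moving towards the robot's left, until the two halves meet. Let go of everything, and do not disturb the brush box, the bowl or the blue pot.

Things in the scene. Friction and masses are not known exactly. Their poses are not given: they have to be found in the camera images.
- clamp: Mould clamp: fixed plywood bed 160 (x) x 290 (y) x 20 mm, origin at the centre of its underside; its x axis points to the robot's left, 70 to 110 deg from world x. On it two aluminium jaw plates (90 in x, 18 in y, top at 222 mm) slide along its y, inner faces 148 mm apart when open, 130 shut. Each carries a plaster mould half, 90 (x) x 65 (y), from 22 to 122 mm high. All is centred on the bed.
- sleeve_mid (a point): Centre of the turnbuckle body, a steel bar 32 x 32 mm square and 88 mm long along the clamp's y, 200 mm above the table, over the mould's gap, nothing above it; a round collar and a 16 mm threaded rod come out of each end. It turns in place about the clamp's y axis.
- sleeve (a joint): Angle of the turnbuckle body, rad, positive about the clamp's +y (top moves to clamp +x, the robot's left: tightens). At 0 and each quarter turn two flats are level. Starts between -0.8 and 0.8; mould shut at the end stop, 3.53. Each rad draws each jaw in 2.55 mm, so the gap (14 to 22 mm at the start) shuts 5.09 mm a rad. Friction about 0.15 N m; it stays where it is left.
- jaw_left (a joint): How far the jaw at the clamp's +y end (the near one) has moved inward, m (0 = gap 18 mm; 0.0090 = shut).
- jaw_right (a joint): How far the jaw at the clamp's -y end (the far one) has moved inward, m (0.0090 = shut).
- half_left (a point): Point on the upper inner edge of the near (+y) mould half, at the middle of its length, 122 mm above the table.
- half_right (a point): The same point on the far (-y) half; the distance between the two points is the gap.
- spacer_tab (a point): Grasp point on the tab's centre line. Spacer: flat dark wood, 10 mm thick (its y), 70 g; a blade 100 (x) x 45 mm high stands on the bed in the gap; from it a tab 24 mm wide, 110 long leans 45 deg, rising to the spacer's -x (robot's right), out past the mould's side. Point: 32 mm from the tab's upper end, 85 mm above the blade's underside. Axes: spacer's; yaw at first as the clamp's.
- spacer_blade (a point): Centre of the spacer's blade: 85 mm toward the spacer's +x from the tab point, 22.5 mm above the blade's underside.
- tray: Open wooden tray, fixed, 170 x 170 x 26 mm high outside, walls 5 mm, floor 5 mm; origin at the centre of its underside. It stands to the robot's left or right of the clamp; yaw varies.
- brush_box_mid (a point): Brush box, a loose grey box 95 x 95 x 105 mm with brushes standing out of it to 220 mm high and up to 60 mm from its middle; point on its axis 50 mm up. Stands on the side opposite the tray.
- bowl_mid (a point): Loose terracotta bowl, 100 mm across, 55 mm high; point on its axis 27 mm up.
- pot_mid (a point): Loose blue ceramic pot, 84 mm across, 75 mm high; point on its axis 37 mm up. The bowl and the pot stand one near and right of the clamp, one beyond it to the left, either way.
Things that resemble listed ones, but are neither listed nor needed, are in the scene too. Of the things that look like the part that bears spacer_tab, the largest one is meant. Several things look just like the tray: the one meant starts farthest to the robot's left.

How it is judged (in metres and radians):
On the way, in this order (a step that is already met when the one before it is completed fails the run):
1. the spacer is out of the gap and let go in the tray (x of spacer_blade in the frame of tray between -0.078 and 0.078 m and y of spacer_blade in the frame of tray between -0.078 and 0.078 m and height (world z) of spacer_blade below 0.05 m and contact force between the fingers and spacer below 0.2 N), for 0.2 s.
2. the two mould halves meet (gap under 2 mm) (value of joint each of jaw_left, jaw_right above 0.008 m), for 0.2 s.
At the end, for the whole second after the job is handed in: The mould halves meet (gap under 2 mm) and the spacer rests, released, in the tray (the centre of its blade over the tray's inside, no more than 50 mm above the table) (all of step 2 and x of spacer_blade in the frame of tray between -0.078 and 0.078 m and y of spacer_blade in the frame of tray between -0.078 and 0.078 m and height (world z) of spacer_blade below 0.05 m and linear speed of spacer below 0.02 m/s); the robot touches nothing.
It fails at once if the brush box is moved more than 25 mm (distance of brush_box_mid from where it was at the start of the episode above 0.025 m).
It fails at once if the bowl is moved more than 25 mm (distance of bowl_mid from where it was at the start of the episode above 0.025 m).
It fails at once if the blue pot is moved more than 25 mm (distance of pot_mid from where it was at the start of the episode above 0.025 m).
It also fails if it takes over 72 s, if anything falls off the work surface, if the arm or the gripper's body presses on something with over 40 N, if the wrist force passes 120 N, or if a joint passes its speed limit or range.

### The arm

A 7-joint arm with a two-finger parallel gripper is mounted at the origin on the work surface. World frame = base frame: x ahead of the robot, y to its left, z up, the work surface at z = 0. Lengths are in m, angles in degrees, forces in N, time in s.
With the tool pointing down it reaches from about 0.425 to 0.875 m from the base axis. Payload 4.7 kg.
Tool frame: the origin (TCP) lies between the finger pads; the fingertips stand 14 mm ahead of it and the grasp point (between the pads) lies 5 mm behind it (env.tip_reach is the distance from the TCP to the fingertips, in m); z points along the fingers, y is the direction in which the jaws open and shut (so a half turn about z gives the same grasp; the last joint's range is limited). The gripper opens to 87 mm and grips with 3 to 60 N. Pads are 19 mm wide; open, the fingers measure 117 mm over their backs; the gripper's body (75 mm by 190 mm) begins 51 mm behind the grasp point.
Start: joints at [0.808, 18.392, -4.016, 83.108, 1.295, 78.541, -3.26], TCP at [0.65, -0, 0.237] pointing down, gripper open.
Joint ranges: [-163.93, 163.93], [-17.29, 119.83], [-79.2, 71.16], [3.27, 140.29], [-89.18, 269.18], [5.43, 117.66], [-154.24, 154.24]. Speed limits (degrees/s): [147.25, 147.25, 180, 180, 180, 180, 180].

### API

Orientations are given as [roll, pitch, yaw] about the fixed x, y, z axes, in that order (R = Rz(yaw) Ry(pitch) Rx(roll)).
In Python, from cell import env gives the robot as it stands. The module is installed in compiled form; this text tells all that it offers.
- The arm moves only by the shell command python3 -m pendant 'ROWS' [FORCE]. ROWS is JSON, a list of rows, each an object of numbers: "rx", "ry", "rz": the turn, a rotation vector about the tool's x, y, z in degrees; "tx", "ty", "tz": the shift along the tool's x, y, z in mm; "jaw": the finger opening in mm, from 0 to 87. In form: [{"rx": .., "ry": .., "rz": .., "tx": .., "ty": .., "tz": .., "jaw": ..}, ...]. A call has 1 to 20 rows; each row shifts and turns the commanded pose from where the row before left it, along the tool's axes as they then stand; what a row does not reach is not made up. A row lasts 1/12 s, in which the tool goes at most 41.7 mm and 7.16 degrees, less where a joint would pass 70% of its speed; a pose out of reach is approached as far as the arm can. A call with a gripper value outside its range is refused whole. The fingers move at their own pace and stop on an object; FORCE is the grip in N (left out, the last holds). Time passes only in rows, so rows that do not move let the fingers close. It gives the time, the measured TCP pose, the force and the opening at its end, in the units of the state.
- env.get_obs(): the state, without advancing time (a new reading comes with each control period).
- env.read_camera(name): name is "scene" or "side" or "wrist"; returns a dict with "img" (400x640x3 uint8, red, green, blue), "range_z" (400x640 float32, m along the optical axis (not along the pixel's ray), 0 where there is no reading), "vertical_fov" (degrees; the focal length in pixels is half the picture's height over the tangent of half this angle, whatever the lens; pixels are square), "cx", "cy" (the principal point, pixels), "distortion" ([k1, k2, p1, p2, k3] as OpenCV has them; the pictures are not rectified), "world_to_cam" (4x4, takes a point from world to camera coordinates). Camera axes: x right, y up, looking along -z (the intrinsics and any distortion apply to the point x, -y, -z); pixel columns grow to the right and rows downward; lengths in m; the calibration is good to about 2 mm. A picture is of the moment at which its call begins.
- env.sign_off(): hands the job in, once; it reports no verdict.
The state is a dict: "time_s": time; "qpos": joint angles; "joint_velocities": joint speeds; "effort": joint torques, N m; "tool_pos": TCP position; "tool_rot": TCP orientation; "force": force on the tool from outside, world axes, zero at the start; "wrist_torque": the same for the moment, N m; "grip_width": finger opening in m.
Only numpy, scipy, OpenCV 4.12 (cv2) and the standard library are available. Lean on these libraries where they do the work, as an engineer would, in place of code of your own. Each camera call takes 0.05 s, during which the arm holds its last target.

## Working session

There is one attempt and no reset: what is moved stays moved. The work goes in short steps, Python scripts to look and compute and a shell command to move; the robot and the scene stay as the last step left them, time stands still between calls to the robot, and variables do not carry over. Pictures are saved under pics/ and viewed, and the job is handed in when it is done.

```bash
mkdir -p pics; ls
cat > h.py <<'E'
import numpy as np, cv2, sys
from cell import env
from scipy.spatial.transform import Rotation as R
def cam(n):
    c=env.read_camera(n); f=200/np.tan(np.radians(c['vertical_fov'])/2)
    c['K']=np.array([[f,0,c['cx']],[0,f,c['cy']],[0,0,1]]);c['D']=np.array(c['distortion']);return c
def save(c,name,crop=None,s=1):
    im=c['img'][:,:,::-1]
    if crop: x0,y0,x1,y1=crop; im=im[y0:y1,x0:x1]
    cv2.imwrite('pics/'+name,cv2.resize(im,None,fx=s,fy=s,interpolation=cv2.INTER_CUBIC))
def ray(c,u,v):
    p=cv2.undistortPoints(np.array([[[u,v]]],float),c['K'],c['D'])[0,0]
    return np.array([p[0],-p[1],-1.])
def px(c,u,v,z=None,r=1):
    """world point from depth (z None) or plane height z"""
    d=ray(c,u,v);T=np.linalg.inv(c['world_to_cam'])
    if z is None:
        w=c['range_z'][int(v)-r:int(v)+r+1,int(u)-r:int(u)+r+1];w=w[w>0]
        return T[:3,:3]@(d*np.median(w))+T[:3,3] if len(w) else None
    o=T[:3,3];dd=T[:3,:3]@d
    return o+dd*(z-o[2])/dd[2]
def proj(c,P):
    P=np.atleast_2d(P);W=c['world_to_cam'];q=P@W[:3,:3].T+W[:3,3]
    q=q*[1,-1,-1]
    return cv2.projectPoints(q,np.zeros(3),np.zeros(3),c['K'],c['D'])[0][:,0]
def cloud(c):
    v,u=np.mgrid[0:400,0:640];p=cv2.undistortPoints(np.stack([u,v],-1).reshape(-1,1,2).astype(float),c['K'],c['D'])[:,0]
    z=c['range_z'].reshape(-1);q=np.stack([p[:,0],-p[:,1],-np.ones(len(p))],1)*z[:,None]
    T=np.linalg.inv(c['world_to_cam']);w=q@T[:3,:3].T+T[:3,3];w[z<=0]=np.nan
    return w.reshape(400,640,3)
E
python3 - <<'E'
from h import *
for n in ['scene','side','wrist']:
    c=cam(n);save(c,n+'0.png');print(n,np.linalg.inv(c['world_to_cam']).round(3).tolist(),c['D'])
print(env.get_obs())
E
```

```text
pics
scene [[0.522, -0.638, 0.566, 1.19], [0.853, 0.382, -0.357, -0.402], [0.011, 0.669, 0.743, 0.981], [0.0, 0.0, 0.0, 1.0]] [-0.07421689  0.          0.          0.          0.        ]
side [[0.965, 0.151, -0.212, 0.244], [-0.261, 0.546, -0.796, -1.064], [-0.004, 0.824, 0.567, 0.906], [0.0, 0.0, 0.0, 1.0]] [-0.11020072  0.          0.          0.          0.        ]
wrist [[1.0, -0.0, 0.001, 0.651], [-0.0, 0.963, 0.268, 0.073], [-0.001, -0.268, 0.963, 0.384], [0.0, 0.0, 0.0, 1.0]] [-0.07767349  0.          0.          0.          0.        ]
{'time_s': 0.15, 'qpos': array([ 0.80870694, 18.42980591, -4.01702761, 83.16022905,  1.29495655,
       78.54141936, -3.25963832]), 'joint_velocities': array([-0.04566293, -0.01596046, -0.12153   , -0.20695897,  0.11294475,
       -0.02115953, -0.01519765]), 'effort': array([ 2.16972071e-04, -4.91794288e+01, -4.04079035e-01, -3.12878716e+01,
       -6.39387709e-02,  4.04033612e-02,  9.90178205e-05]), 'tool_pos': array([ 6.49587218e-01, -3.97200198e-05,  2.35695143e-01]), 'tool_rot': array([-1.79913770e+02,  4.64614406e-03,  9.00024934e+01]), 'force': array([-0.99854146,  0.02887672,  0.4891305 ]), 'wrist_torque': array([0.02334004, 0.01554734, 0.05509643]), 'grip_width': 0.08730447831681193}
```

View pics/scene0.png

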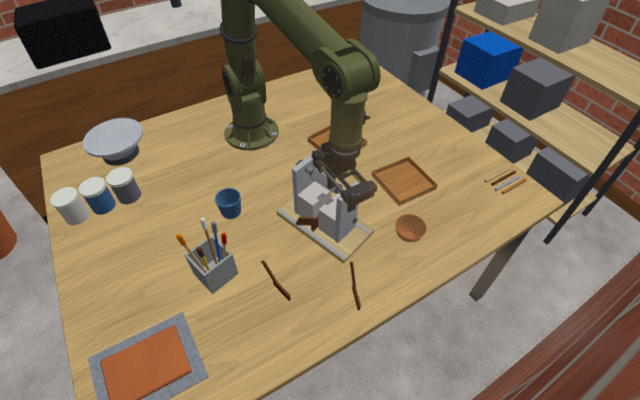

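View pics/side0.png

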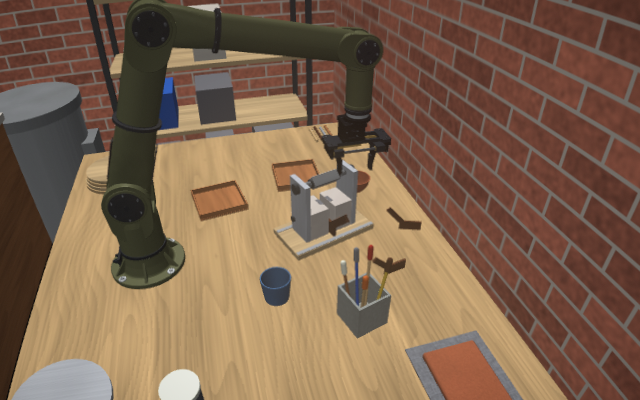

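View pics/wrist0.png

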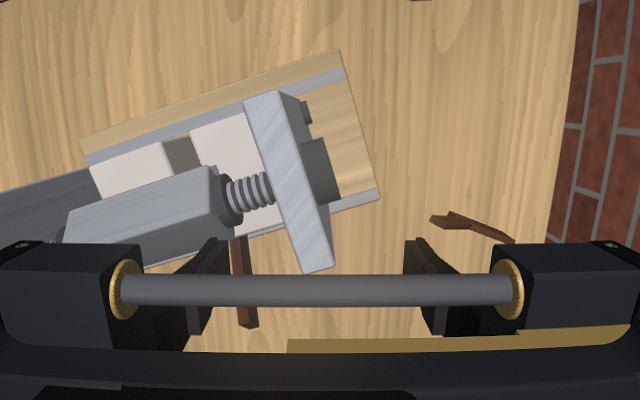

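Run:
```python
from h import *
c=cam('scene');save(c,'s_crop.png',(180,120,460,320),2.8)
d=cam('side');save(d,'d_crop.png',(170,110,450,300),2.8)
for n,u,v in [('trayA',336,139),('trayB',404,180),('bed',320,222)]:print(n,px(c,u,v,0.005).round(3))
for n,u,v in [('trayA',219,200),('trayB',295,175)]:print(n,px(d,u,v,0.005).round(3))
W=cloud(c);
for n,u,v in [('pot',229,203),('box',213,270),('bowl',410,228),('tabs',277,280),('tabs2',354,285),('tabc',308,223)]:print(n,px(c,u,v).round(3))
```

```text
trayA [0.221 0.275 0.005]
trayB [0.542 0.362 0.005]
bed [ 0.549 -0.001  0.005]
trayA [0.238 0.273 0.005]
trayB [0.541 0.366 0.005]
pot [ 0.323 -0.227  0.01 ]
box [ 0.603 -0.371  0.1  ]
bowl [0.726 0.233 0.013]
tabs [ 0.667 -0.219  0.005]
tabs2 [ 0.808 -0.048  0.035]
tabc [ 0.588 -0.068  0.087]
```

View pics/s_crop.png

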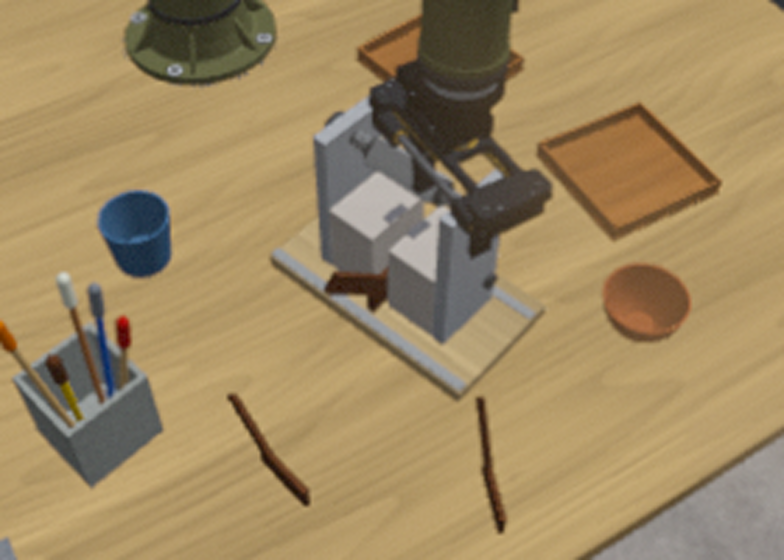

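View pics/d_crop.png

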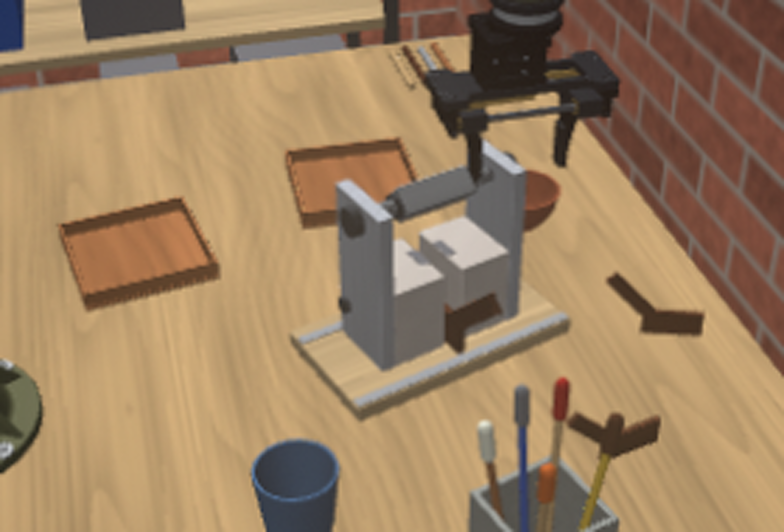

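Run:
```python
from h import *
P=[];
for n in ['scene','side','wrist']:
    c=cam(n);W=cloud(c).reshape(-1,3);W=W[::1];P.append(np.c_[W,np.full(len(W),len(P))])
P=np.vstack(P);np.save('P0.npy',P)
def sel(lo,hi,zl,zh):
    m=(P[:,0]>lo[0])&(P[:,0]<hi[0])&(P[:,1]>lo[1])&(P[:,1]<hi[1])&(P[:,2]>zl)&(P[:,2]<zh);return P[m]
for nm,lo,hi,zl,zh in [('bed',(.35,-.2),(.8,.2),.014,.026),('plaster',(.35,-.2),(.8,.2),.117,.127),('tray',(.42,.22),(.66,.5),.02,.032),('jaw',(.35,-.2),(.8,.2),.2185,.2255)]:
    for k in [0,1,2,None]:
        Q=sel(lo,hi,zl,zh);Q=Q[Q[:,3]==k] if k is not None else Q
        if len(Q)>20:
            print(nm,k,len(Q),cv2.minAreaRect(Q[:,:2].astype(np.float32)),np.median(Q[:,2]))
c=cam('wrist');save(c,'w_crop.png',(0,30,420,350),1.9)
```

```text
bed 0 1505 ((0.6243906021118164, 0.015198037028312683), (0.4285270571708679, 0.1821153461933136), 39.9557991027832) 0.01958099783607614
bed 1 1384 ((0.5630571842193604, -0.0028477609157562256), (0.5207773447036743, 0.2395307570695877), 18.708017349243164) 0.01993712446841711
bed 2 13807 ((0.5578516125679016, 0.010069899260997772), (0.28937092423439026, 0.1610250324010849), 17.45691680908203) 0.020280118332709263
bed None 16696 ((0.5587455034255981, 0.009884685277938843), (0.5207773447036743, 0.26641613245010376), 18.708017349243164) 0.020224666672492203
plaster 0 789 ((0.5700236558914185, -0.028490573167800903), (0.1888074278831482, 0.17168553173542023), 17.095964431762695) 0.1214051251352245
plaster 1 703 ((0.5675085186958313, -0.03072909265756607), (0.1888115555047989, 0.17578135430812836), 18.044754028320312) 0.1218547467164901
plaster 2 7506 ((0.5778908133506775, -0.026441335678100586), (0.17198066413402557, 0.17241902649402618), 17.666126251220703) 0.12193791532794726
plaster None 8998 ((0.5691399574279785, -0.030109010636806488), (0.19244107604026794, 0.17597824335098267), 17.7
[... 306 characters left out ...]
885
tray None 440 ((0.5452651381492615, 0.35577258467674255), (0.1792210340499878, 0.17487730085849762), 87.57997131347656) 0.024299697694846023
jaw 0 198 ((0.5806047320365906, 0.014482401311397552), (0.23691360652446747, 0.10319588333368301), 12.788311004638672) 0.22140031117744452
jaw 1 240 ((0.576086163520813, 0.008624128997325897), (0.2323228120803833, 0.09044329077005386), 13.322222709655762) 0.22153129649547915
jaw 2 9008 ((0.5921202301979065, 0.03766797482967377), (0.08864803612232208, 0.22304272651672363), 88.29341888427734) 0.22177697224248977
jaw None 9446 ((0.5786246061325073, 0.014951527118682861), (0.2408086061477661, 0.10498744994401932), 12.788309097290039) 0.22177062190824767
```

View pics/w_crop.png

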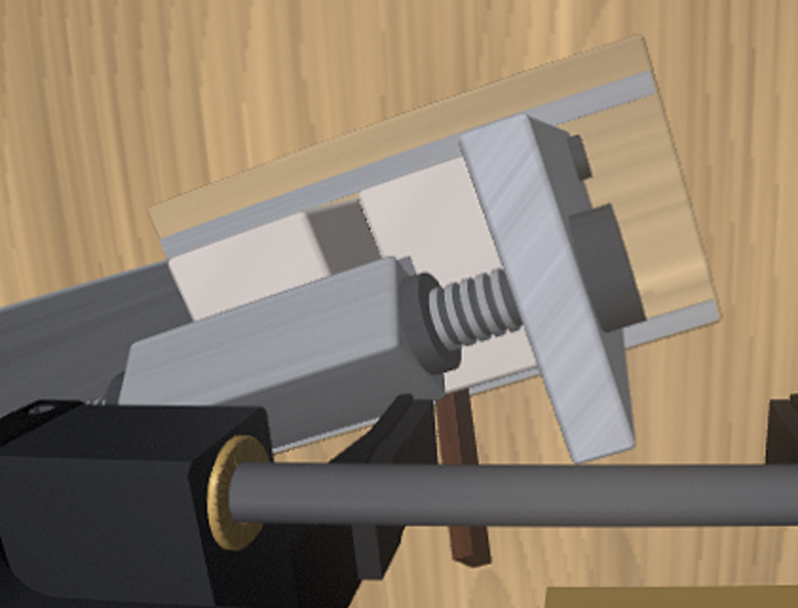

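```bash
cat >> h.py <<'E'
B=np.array([0.5579,0.0101,0.]);YAW=107.46
CR=R.from_euler('z',YAW,degrees=True).as_matrix()
def tocl(p): return (np.asarray(p)-B)@CR
def tow(p): return np.asarray(p)@CR.T+B
E
python3 - <<'E'
from h import *
from scipy.optimize import minimize
P=np.load('P0.npy');Q=np.c_[tocl(P[:,:3]),P[:,3]]
for k in range(3):
    q=Q[Q[:,3]==k]
    b=q[(abs(q[:,2]-.02)<.002)&(abs(q[:,0])<.1)&(abs(q[:,1])<.17)];
    print('bed',k,[np.percentile(b[:,i],[.5,99.5]).round(4).tolist() for i in (0,1)])
    p=q[(abs(q[:,2]-.122)<.002)&(abs(q[:,0])<.06)&(abs(q[:,1])<.1)]
    for s in (1,-1):
        pp=p[p[:,1]*s>0]
        if len(pp)>20: print('plaster',k,s,[np.percentile(pp[:,i],[1,99]).round(4).tolist() for i in (0,1)])
    s=q[(abs(q[:,0])<.03)&(abs(q[:,1])<.035)&(q[:,2]>.17)&(q[:,2]<.226)]
    if len(s)>20:
        def cost(v):
            x=s[:,0]-v[1];z=s[:,2]-.2-v[2];a=v[0]
            # positive about +y: x'->z
            u=x*np.cos(a)-z*np.sin(a);w=x*np.sin(a)+z*np.cos(a)
            d=np.maximum(abs(u),abs(w))-.016
            return np.mean(np.minimum(abs(d),.006))+0.1*(v[1]**2+v[2]**2)
        best=min((minimize(cost,[a,0,0],method='Nelder-Mead') for a in np.radians(np.arange(-45,46,10))),key=lambda r:r.fun)
        print('sleeve',k,len(s),np.degrees(best.x[0]).round(1),best.x[1:].round(4),best.fun)
    t=q[(q[:,0]<-.055)&(q[:,0]>-.13)&(abs(q[:,1])<.02)&(q[:,2]>.05)&(q[:,2]<.15)]
    if len(t)>20:
        print('tab',k,len(t),[np.percentile(t[:,i],[1,50,99]).round(4).tolist() for i in (0,1,2)], 'x+z',np.percentile(t[:,0]+t[:,2],[2,50,98]).round(4))
E
```

```text
bed 0 [[-0.0802, 0.0775], [-0.1449, 0.1417]]
plaster 0 1 [[-0.0438, 0.0356], [0.0105, 0.0773]]
plaster 0 -1 [[-0.0456, 0.0386], [-0.0944, -0.0121]]
sleeve 0 179 48.3 [ 0.0007 -0.0001] 0.001326040440205042
tab 0 149 [[-0.1254, -0.0952, -0.0558], [-0.0069, -0.0046, 0.0045], [0.0552, 0.1067, 0.1359]] x+z [-0.0074  0.0099  0.0263]
bed 1 [[-0.0815, 0.0775], [-0.1403, 0.1476]]
plaster 1 1 [[-0.046, 0.0394], [0.0139, 0.0962]]
plaster 1 -1 [[-0.0449, 0.0426], [-0.0822, -0.0085]]
sleeve 1 251 48.2 [ 0.0009 -0.0001] 0.0014043391029651016
tab 1 138 [[-0.126, -0.0939, -0.0571], [-0.0029, 0.0057, 0.0089], [0.0516, 0.1021, 0.1339]] x+z [-0.0085  0.007   0.0247]
bed 2 [[-0.0784, 0.0795], [-0.1435, 0.1403]]
plaster 2 1 [[0.0177, 0.0443], [0.0116, 0.0765]]
plaster 2 -1 [[-0.0431, 0.0443], [-0.0563, -0.0125]]
sleeve 2 7510 -41.0 [0.0003 0.    ] 0.0003566195486731777
tab 2 1105 [[-0.1256, -0.0785, -0.057], [-0.0056, -0.004, 0.0046], [0.0627, 0.0979, 0.1359]] x+z [-0.0056  0.0235  0.0266]
```

```bash
python3 -m pendant '[{"tz":-35},{"tz":-35},{"rz":-5.82},{"rz":-5.82},{"rz":-5.82,"jaw":60},{"ry":6.6},{"ry":6.7},{"ry":6.7},{}]' 30
cat >> h.py <<'E'
def pose():
    o=env.get_obs();return np.array(o['tool_pos']),R.from_euler('xyz',o['tool_rot'],degrees=True)
def toolcl(tilt,jaw='y',sgn=1):
    """tool rotation: jaw along clamp y (spacer) or x (sleeve)"""
    s,c=np.sin(np.radians(tilt)),np.cos(np.radians(tilt))
    if jaw=='y': z=np.array([s,0,-c]);y=np.array([0,-1.,0])*sgn
    else: z=np.array([-s,0,-c]);y=np.array([c,0,-s])*sgn   # tilt + : body leans to +x (sleeve +)
    x=np.cross(y,z);return R.from_matrix(CR@np.stack([x,y,z],1))
def delta(pt,Rt):
    p,r=pose();print('pos clamp',(tocl(p)*1000).round(1),'shift tool mm',(r.inv().apply(pt-p)*1000).round(1),'rot tool deg',np.degrees((r.inv()*Rt).as_rotvec()).round(2))
E
python3 - <<'E'
from h import *
Rt=toolcl(20);z=Rt.apply([0,0,1])
g=tow([-.0957,0,.105])+.005*z
print(tow([-.0957,0,.105]));delta(g-.1*z,Rt);delta(g,Rt)
c=cam('wrist');save(c,'w1.png')
print(proj(c,tow([[-.0957,0,.105],[-.1183,0,.1276],[-.0107,0,.065],[0,0,.2]])))
E
```

```text
[ 0.58661382 -0.08119078  0.105     ]
pos clamp [-37.3 -84.8 236.5] shift tool mm [-112.1  -53.6   42.2] rot tool deg [  3.04  19.85 -17.28]
pos clamp [-37.3 -84.8 236.5] shift tool mm [-79.5 -63.9 136.2] rot tool deg [  3.04  19.85 -17.28]
[[243.30932016 287.66118188]
 [247.76515926 323.67747248]
 [219.46117791 187.9928    ]
 [149.92634099 224.52612155]]invalid input at $[0]: expected keys rx, ry, rz, tx, ty, tz, jaw
```

View pics/w1.png

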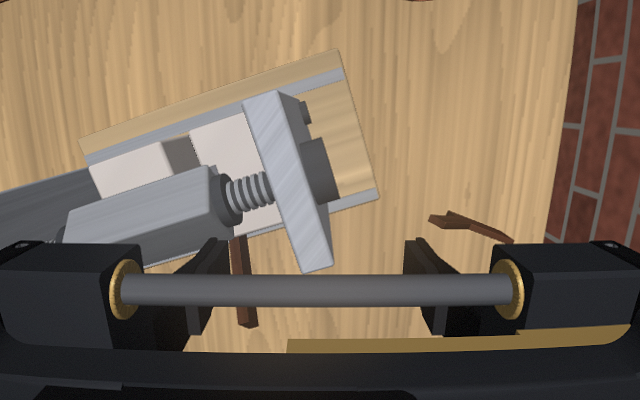

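The tab runs from (237,235) to its end at (248,324). My predicted tab points, (243,288) and (248,324), fall on it. The move was refused because each row needs every key, so I'm resending it in full.

```bash
python3 -m pendant '[{"rx":0,"ry":0,"rz":0,"tx":0,"ty":0,"tz":-35,"jaw":87},{"rx":0,"ry":0,"rz":0,"tx":0,"ty":0,"tz":-35,"jaw":87},{"rx":0,"ry":0,"rz":-5.8,"tx":0,"ty":0,"tz":0,"jaw":60},{"rx":0,"ry":0,"rz":-5.8,"tx":0,"ty":0,"tz":0,"jaw":60},{"rx":0,"ry":0,"rz":-5.8,"tx":0,"ty":0,"tz":0,"jaw":60},{"rx":0,"ry":6.6,"rz":0,"tx":0,"ty":0,"tz":0,"jaw":60},{"rx":0,"ry":6.7,"rz":0,"tx":0,"ty":0,"tz":0,"jaw":60},{"rx":0,"ry":6.7,"rz":0,"tx":0,"ty":0,"tz":0,"jaw":60},{"rx":0,"ry":0,"rz":0,"tx":0,"ty":0,"tz":0,"jaw":60}]' 30
python3 - <<'E'
from h import *
Rt=toolcl(20);z=Rt.apply([0,0,1])
g=tow([-.0957,0,.105])+.005*z
delta(g-.1*z,Rt);delta(g,Rt)
E
```

```text
time_s: 1.25
tool_pos: [0.6504, -0.0075, 0.3034]
tool_rot: [-179.7, -20.0, 106.7]
force: [-0.9, -3.1, -1.5]
grip_width: 0.0613
pos clamp [-44.6 -82.9 303.4] shift tool mm [-117.   -81.4   74. ] rot tool deg [-0.04 -0.03 -0.71]
pos clamp [-44.6 -82.9 303.4] shift tool mm [-117.1  -81.4  174. ] rot tool deg [-0.04 -0.03 -0.71]
```

```bash
python3 -m pendant '[{"rx":0,"ry":0,"rz":-0.7,"tx":-30,"ty":-20,"tz":0,"jaw":60},{"rx":0,"ry":0,"rz":0,"tx":-29,"ty":-20,"tz":0,"jaw":60},{"rx":0,"ry":0,"rz":0,"tx":-29,"ty":-20,"tz":0,"jaw":60},{"rx":0,"ry":0,"rz":0,"tx":-29,"ty":-21,"tz":0,"jaw":60},{"rx":0,"ry":0,"rz":0,"tx":0,"ty":0,"tz":37,"jaw":60},{"rx":0,"ry":0,"rz":0,"tx":0,"ty":0,"tz":37,"jaw":60},{"rx":0,"ry":0,"rz":0,"tx":0,"ty":0,"tz":0,"jaw":60},{"rx":0,"ry":0,"rz":0,"tx":0,"ty":0,"tz":0,"jaw":60}]'
python3 - <<'E'
from h import *
Rt=toolcl(20);z=Rt.apply([0,0,1])
g=tow([-.0957,0,.105])+.005*z
delta(g,Rt)
c=cam('wrist');save(c,'w2.png');print(proj(c,tow([[-.0957,0,.105],[-.1183,0,.1276]])))
c=cam('side');save(c,'d2.png',(240,90,480,270),3.2)
E
```

```text
time_s: 1.92
tool_pos: [0.5982, -0.1031, 0.196]
tool_rot: [179.9, -20.1, 108.3]
force: [0.5, -0.7, 1.1]
grip_width: 0.0599
pos clamp [-120.1   -4.5  196. ] shift tool mm [-8.2 -4.2 98.8] rot tool deg [-0.21 -0.06  0.78]
[[308.77932267 222.71246656]
 [307.59103258 256.50219244]]
```

View pics/w2.png

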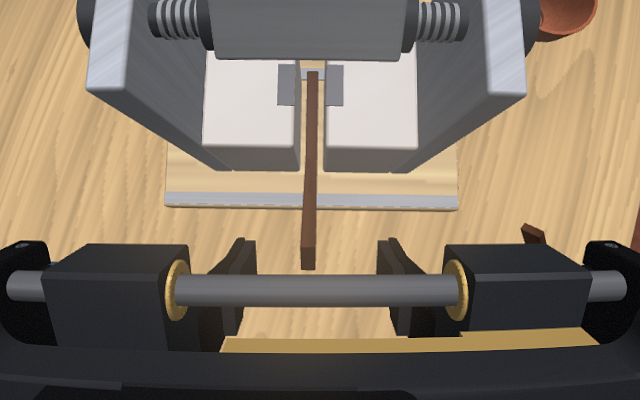

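View pics/d2.png

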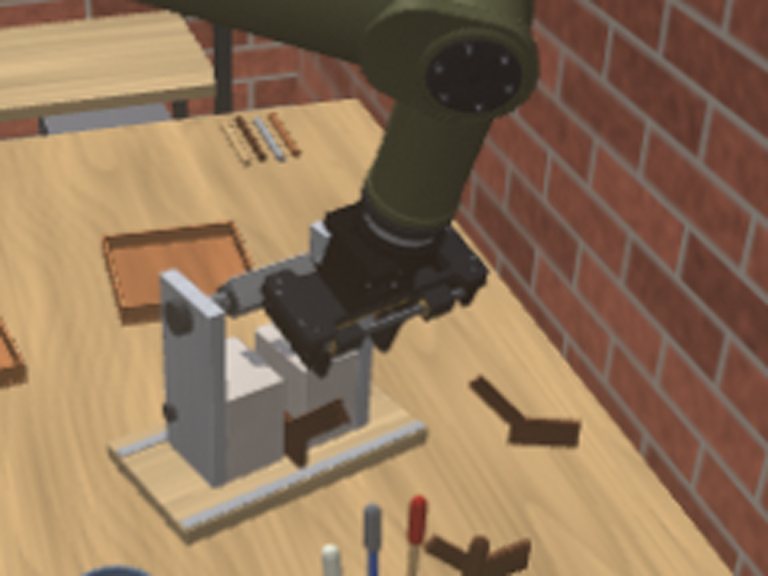

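The tab is at column 308, rows 75–270, midway between the fingers and where I predicted. Of the three spacer-like parts, the one in the clamp is the largest. The two loose ones, at scene (277,280) and (354,285), are smaller and lie on the table. Descending now.

```bash
python3 -m pendant '[{"rx":0,"ry":0,"rz":0.7,"tx":-8,"ty":-4,"tz":0,"jaw":60},{"rx":0,"ry":0,"rz":0,"tx":0,"ty":0,"tz":33,"jaw":60},{"rx":0,"ry":0,"rz":0,"tx":0,"ty":0,"tz":33,"jaw":60},{"rx":0,"ry":0,"rz":0,"tx":0,"ty":0,"tz":32,"jaw":60},{"rx":0,"ry":0,"rz":0,"tx":0,"ty":0,"tz":0,"jaw":60},{"rx":0,"ry":0,"rz":0,"tx":0,"ty":0,"tz":0,"jaw":60}]'
python3 - <<'E'
from h import *
Rt=toolcl(20);z=Rt.apply([0,0,1])
g=tow([-.0957,0,.105])+.005*z
delta(g,Rt)
c=cam('wrist');save(c,'w3.png',(150,150,470,400),2.4)
E
```

```text
time_s: 2.52
tool_pos: [0.5878, -0.0822, 0.1023]
tool_rot: [-179.9, -20.0, 107.4]
force: [-0.6, -0.3, 0.3]
grip_width: 0.0597
pos clamp [-97.   -0.9 102.3] shift tool mm [ 2.2 -0.9  2.9] rot tool deg [-0.03  0.   -0.06]
```

View pics/w3.png

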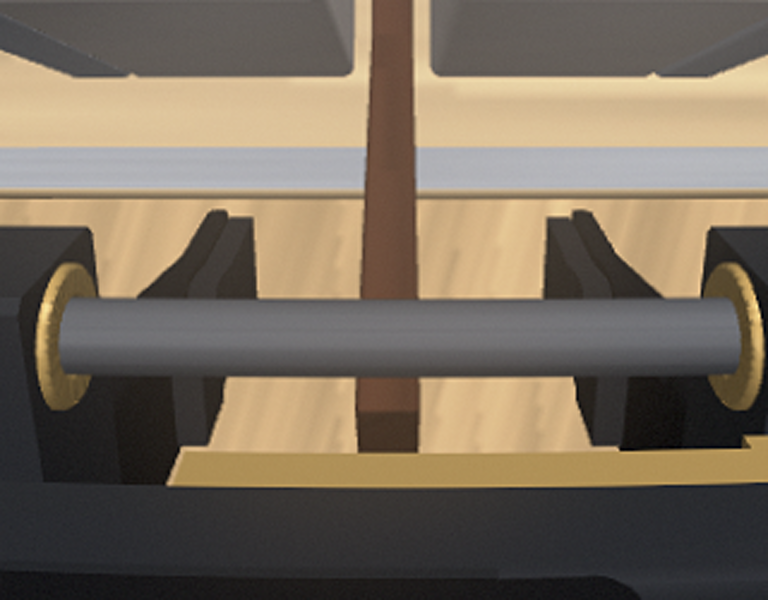

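The tab is between the pads and about 2 mm left of centre (crop column 388, pads at 255 and 545). I'll centre, then close.

```bash
python3 -m pendant '[{"rx":0,"ry":0,"rz":0,"tx":1,"ty":-1.7,"tz":2,"jaw":60},{"rx":0,"ry":0,"rz":0,"tx":0,"ty":0,"tz":0,"jaw":5},{"rx":0,"ry":0,"rz":0,"tx":0,"ty":0,"tz":0,"jaw":5},{"rx":0,"ry":0,"rz":0,"tx":0,"ty":0,"tz":0,"jaw":5},{"rx":0,"ry":0,"rz":0,"tx":0,"ty":0,"tz":0,"jaw":5},{"rx":0,"ry":0,"rz":0,"tx":0,"ty":0,"tz":0,"jaw":5},{"rx":0,"ry":0,"rz":0,"tx":0,"ty":0,"tz":0,"jaw":5},{"rx":0,"ry":0,"rz":0,"tx":0,"ty":0,"tz":0,"jaw":5}]' 35
python3 - <<'E'
from h import *
print(toolcl(20).inv().apply(CR@np.array([-1,0,0])),toolcl(20).inv().apply([0,0,1]));delta(pose()[0],toolcl(20))
E
```

```text
time_s: 3.23
tool_pos: [0.5857, -0.0807, 0.1004]
tool_rot: [180.0, -20.0, 107.4]
force: [-0.4, 0.4, 0.4]
grip_width: 0.0215
[-9.39692621e-01  3.04551439e-17 -3.42020143e-01] [ 3.42020143e-01 -2.77555756e-17 -9.39692621e-01]
pos clamp [-95.    0.8 100.4] shift tool mm [0. 0. 0.] rot tool deg [ 0.02  0.   -0.05]
```

```bash
python3 -m pendant '[{"rx":0,"ry":0,"rz":0,"tx":0,"ty":0,"tz":0,"jaw":5},{"rx":0,"ry":0,"rz":0,"tx":0,"ty":0,"tz":0,"jaw":5},{"rx":0,"ry":0,"rz":0,"tx":0,"ty":0,"tz":0,"jaw":5},{"rx":0,"ry":0,"rz":0,"tx":0,"ty":0,"tz":0,"jaw":5},{"rx":0,"ry":0,"rz":0,"tx":2,"ty":0,"tz":-5.6,"jaw":5},{"rx":0,"ry":0,"rz":0,"tx":0,"ty":0,"tz":0,"jaw":5}]'
```

```text
time_s: 3.73
tool_pos: [0.5862, -0.0808, 0.1073]
tool_rot: [179.9, -20.0, 107.4]
force: [-0.4, -0.2, -0.9]
grip_width: 0.0099
```

```bash
python3 -m pendant '[{"rx":0,"ry":0,"rz":0,"tx":-14,"ty":0,"tz":-5.1,"jaw":5},{"rx":0,"ry":0,"rz":0,"tx":-14,"ty":0,"tz":-5.1,"jaw":5},{"rx":0,"ry":0,"rz":0,"tx":-14,"ty":0,"tz":-5.1,"jaw":5},{"rx":0,"ry":0,"rz":0,"tx":-14,"ty":0,"tz":-5.1,"jaw":5},{"rx":0,"ry":0,"rz":0,"tx":-14,"ty":0,"tz":-5.1,"jaw":5},{"rx":0,"ry":0,"rz":0,"tx":-14,"ty":0,"tz":-5.1,"jaw":5},{"rx":0,"ry":0,"rz":0,"tx":-14,"ty":0,"tz":-5.1,"jaw":5},{"rx":0,"ry":0,"rz":0,"tx":0,"ty":0,"tz":0,"jaw":5},{"rx":0,"ry":0,"rz":0,"tx":0,"ty":0,"tz":0,"jaw":5}]'
python3 - <<'E'
from h import *
delta(pose()[0],toolcl(20))
c=cam('scene');save(c,'s4.png',(180,120,460,320),2.8)
c=cam('side');save(c,'d4.png',(220,90,480,290),3)
E
```

```text
time_s: 4.48
tool_pos: [0.6166, -0.1828, 0.1057]
tool_rot: [-179.9, -20.0, 107.2]
force: [-0.7, 0.6, -1.0]
grip_width: 0.0097
pos clamp [-201.6    1.9  105.7] shift tool mm [0. 0. 0.] rot tool deg [ 0.03  0.04 -0.24]
```

View pics/s4.png

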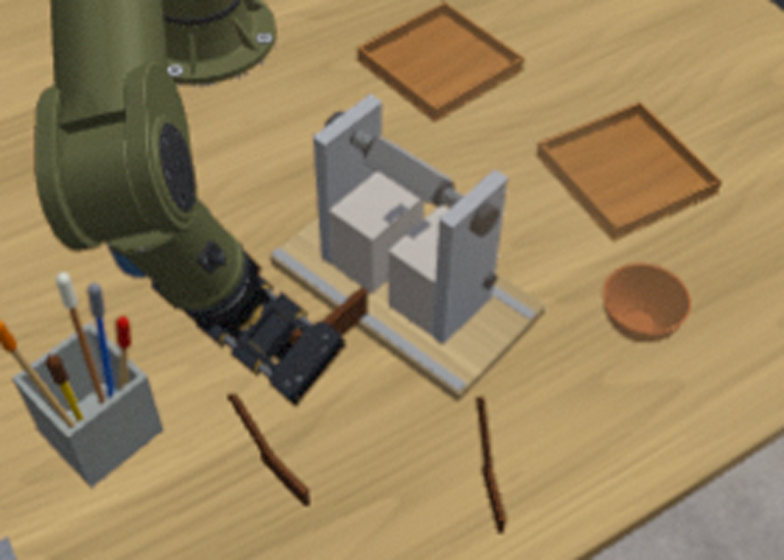

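View pics/d4.png

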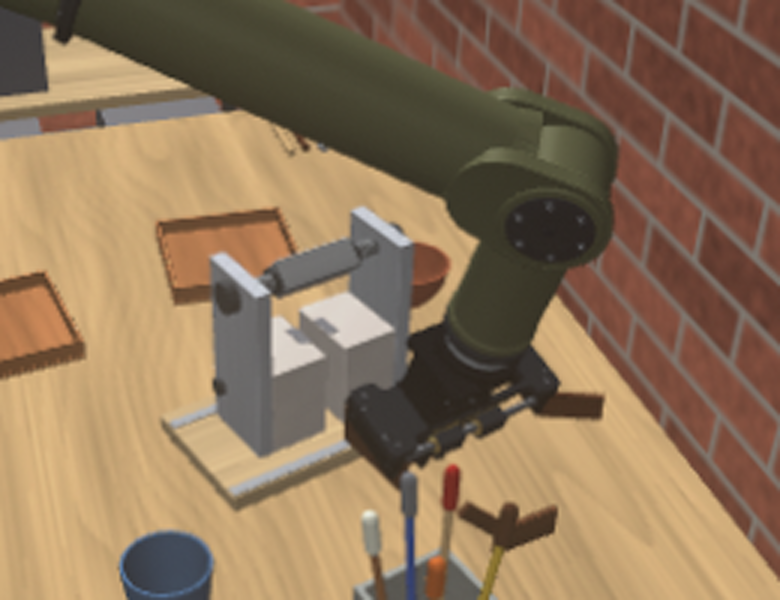

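```bash
python3 -m pendant '[{"rx":0,"ry":0,"rz":0,"tx":12.2,"ty":0,"tz":-33.6,"jaw":5},{"rx":0,"ry":0,"rz":0,"tx":12.2,"ty":0,"tz":-33.6,"jaw":5},{"rx":0,"ry":0,"rz":0,"tx":12.2,"ty":0,"tz":-33.6,"jaw":5},{"rx":0,"ry":0,"rz":0,"tx":12.2,"ty":0,"tz":-33.6,"jaw":5},{"rx":0,"ry":0,"rz":0,"tx":12.2,"ty":0,"tz":-33.6,"jaw":5},{"rx":0,"ry":0,"rz":0,"tx":12.2,"ty":0,"tz":-33.6,"jaw":5},{"rx":0,"ry":0,"rz":0,"tx":12.2,"ty":0,"tz":-33.6,"jaw":5},{"rx":0,"ry":0,"rz":0,"tx":0,"ty":0,"tz":0,"jaw":5}]'
python3 - <<'E'
from h import *
Rt=toolcl(20)
t=np.array([.545,.357,0]);T=t+CR@np.array([-.0843,.0008,0]);T[2]=.35
print(T);delta(T,Rt)
c=cam('scene');W=cloud(c).reshape(-1,3);
m=(W[:,0]>.42)&(W[:,0]<.67)&(W[:,1]>.24)&(W[:,1]<.47)
m&=(W[:,2]>.02)&(W[:,2]<.03)
print(cv2.minAreaRect(W[m][:,:2].astype(np.float32)),m.sum())
E
```

```text
time_s: 5.25
tool_pos: [0.6185, -0.1793, 0.3656]
tool_rot: [179.3, -19.6, 107.8]
force: [-0.7, 0.8, -0.0]
grip_width: 0.0096
[0.56953022 0.27634395 0.35      ]
pos clamp [-198.8   -1.   365.6] shift tool mm [417.5  90.5 166.4] rot tool deg [0.56 0.38 0.29]
((0.546319842338562, 0.3559446334838867), (0.17564666271209717, 0.17542216181755066), 87.56571197509766) 289
```

```bash
python3 -m pendant '[{"rx":0,"ry":0,"rz":0,"tx":34.8,"ty":7.5,"tz":12.7,"jaw":5},{"rx":0,"ry":0,"rz":0,"tx":34.8,"ty":7.5,"tz":12.7,"jaw":5},{"rx":0,"ry":0,"rz":0,"tx":34.8,"ty":7.5,"tz":12.7,"jaw":5},{"rx":0,"ry":0,"rz":0,"tx":34.8,"ty":7.5,"tz":12.7,"jaw":5},{"rx":0,"ry":0,"rz":0,"tx":34.8,"ty":7.5,"tz":12.7,"jaw":5},{"rx":0,"ry":0,"rz":0,"tx":34.8,"ty":7.5,"tz":12.7,"jaw":5},{"rx":0,"ry":0,"rz":0,"tx":34.8,"ty":7.5,"tz":12.7,"jaw":5},{"rx":0,"ry":0,"rz":0,"tx":34.8,"ty":7.5,"tz":12.7,"jaw":5},{"rx":0,"ry":0,"rz":0,"tx":34.8,"ty":7.5,"tz":12.7,"jaw":5},{"rx":0,"ry":0,"rz":0,"tx":34.8,"ty":7.5,"tz":12.7,"jaw":5},{"rx":0,"ry":0,"rz":0,"tx":34.8,"ty":7.5,"tz":12.7,"jaw":5},{"rx":0,"ry":0,"rz":0,"tx":34.8,"ty":7.5,"tz":12.7,"jaw":5},{"rx":0,"ry":0,"rz":0,"tx":0,"ty":0,"tz":0,"jaw":5},{"rx":0,"ry":0,"rz":0,"tx":0,"ty":0,"tz":0,"jaw":5}]'
python3 - <<'E'
from h import *
Rt=toolcl(20)
t=np.array([.546,.356,0]);T=t+CR@np.array([-.0843,.0008,0]);T[2]=.14
print(T);delta(T,Rt)
c=cam('scene');save(c,'s5.png',(300,60,540,240),3.2)
E
```

```text
time_s: 6.47
tool_pos: [0.5669, 0.2747, 0.3548]
tool_rot: [-179.8, -20.1, 107.8]
force: [1.0, -0.2, -0.4]
grip_width: 0.0096
[0.57053022 0.27534395 0.14      ]
pos clamp [249.7 -87.9 354.8] shift tool mm [-74.1   4.2 201.6] rot tool deg [-0.27 -0.06  0.33]
```

View pics/s5.png

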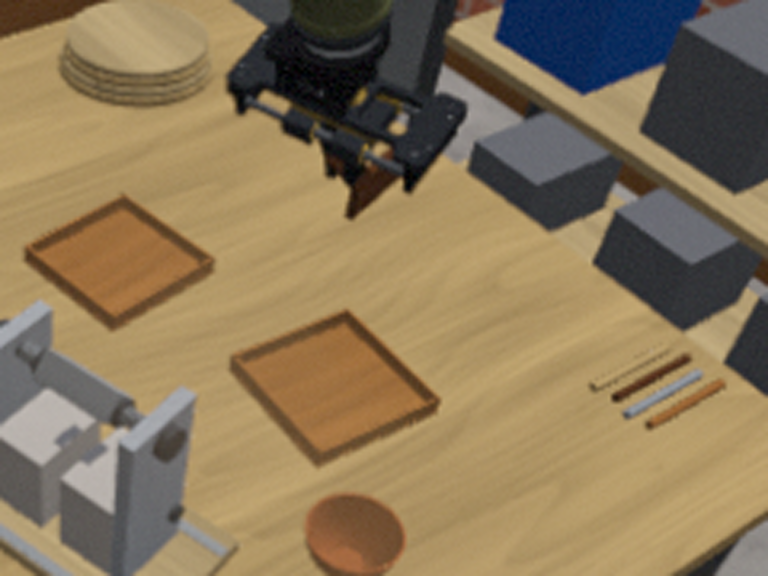

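```bash
python3 -m pendant '[{"rx":0,"ry":0,"rz":0,"tx":-12.4,"ty":0.7,"tz":33.6,"jaw":5},{"rx":0,"ry":0,"rz":0,"tx":-12.4,"ty":0.7,"tz":33.6,"jaw":5},{"rx":0,"ry":0,"rz":0,"tx":-12.4,"ty":0.7,"tz":33.6,"jaw":5},{"rx":0,"ry":0,"rz":0,"tx":-12.4,"ty":0.7,"tz":33.6,"jaw":5},{"rx":0,"ry":0,"rz":0,"tx":-12.4,"ty":0.7,"tz":33.6,"jaw":5},{"rx":0,"ry":0,"rz":0,"tx":-12.4,"ty":0.7,"tz":33.6,"jaw":5},{"rx":0,"ry":0,"rz":0,"tx":0,"ty":0,"tz":0,"jaw":5},{"rx":0,"ry":0,"rz":0,"tx":0,"ty":0,"tz":0,"jaw":5}]'
python3 - <<'E'
from h import *
Rt=toolcl(20)
t=np.array([.546,.356,0]);T=t+CR@np.array([-.0843,.0008,0]);T[2]=.088
delta(T,Rt)
c=cam('scene');save(c,'s6.png',(320,100,500,240),4)
c=cam('side');save(c,'d6.png',(220,90,400,230),4)
E
```

```text
time_s: 7.18
tool_pos: [0.5729, 0.2689, 0.1391]
tool_rot: [-179.7, -20.0, 107.2]
force: [-0.1, 0.2, 0.5]
grip_width: 0.0096
pos clamp [242.4 -92.  139.1] shift tool mm [-11.   -0.1  50.4] rot tool deg [-0.24  0.01 -0.28]
```

View pics/s6.png

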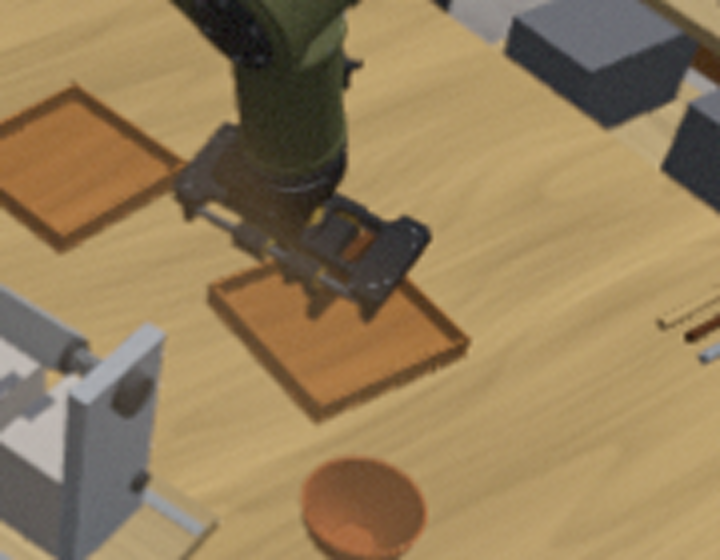

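View pics/d6.png

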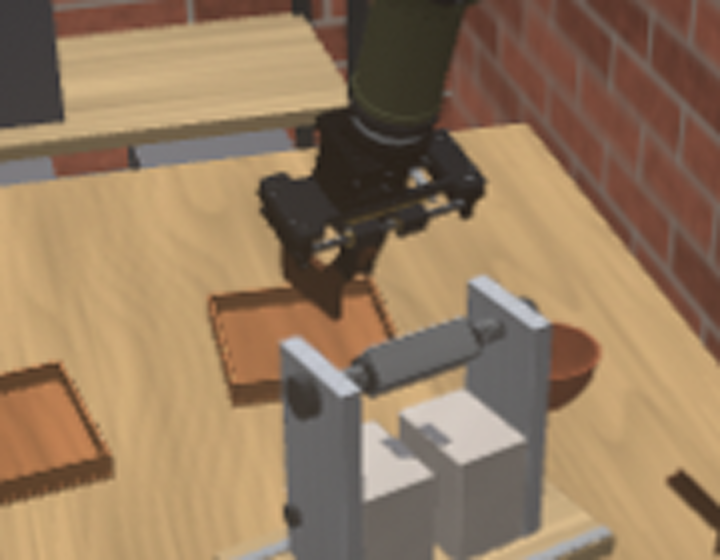

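```bash
python3 -m pendant '[{"rx":0,"ry":0,"rz":0,"tx":-5,"ty":0,"tz":20,"jaw":5},{"rx":0,"ry":0,"rz":0,"tx":-4,"ty":0,"tz":20,"jaw":5},{"rx":0,"ry":0,"rz":0,"tx":-2,"ty":0,"tz":9,"jaw":5},{"rx":0,"ry":0,"rz":0,"tx":0,"ty":0,"tz":0,"jaw":5},{"rx":0,"ry":0,"rz":0,"tx":0,"ty":0,"tz":0,"jaw":5},{"rx":0,"ry":0,"rz":0,"tx":0,"ty":0,"tz":0,"jaw":5}]'
python3 - <<'E'
from h import *
Rt=toolcl(20)
t=np.array([.546,.356,0]);T=t+CR@np.array([-.0843,.0008,0]);T[2]=.0855
delta(T,Rt)
c=cam('wrist');save(c,'w7.png')
W=cloud(c).reshape(-1,3)
E
```

```text
time_s: 7.78
tool_pos: [0.5736, 0.2774, 0.0937]
tool_rot: [179.8, -20.0, 107.5]
force: [-0.0, 0.0, -0.4]
grip_width: 0.0094
pos clamp [250.3 -95.2  93.7] shift tool mm [-3.8 -3.6  7.3] rot tool deg [ 0.21  0.   -0.01]
```

View pics/w7.png

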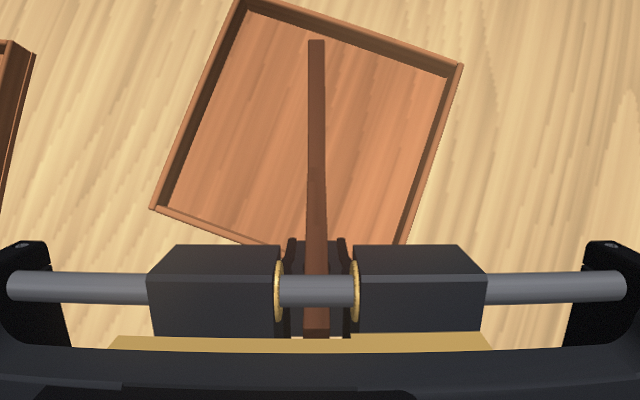

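```bash
python3 -m pendant '[{"rx":0,"ry":0,"rz":0,"tx":-2.5,"ty":-2,"tz":4,"jaw":5},{"rx":0,"ry":0,"rz":0,"tx":-1,"ty":0,"tz":3,"jaw":5},{"rx":0,"ry":0,"rz":0,"tx":0,"ty":0,"tz":0,"jaw":5},{"rx":0,"ry":0,"rz":0,"tx":0,"ty":0,"tz":0,"jaw":5},{"rx":0,"ry":0,"rz":0,"tx":0,"ty":0,"tz":0,"jaw":50},{"rx":0,"ry":0,"rz":0,"tx":0,"ty":0,"tz":0,"jaw":50},{"rx":0,"ry":0,"rz":0,"tx":0,"ty":0,"tz":0,"jaw":50},{"rx":0,"ry":0,"rz":0,"tx":0,"ty":0,"tz":0,"jaw":50},{"rx":0,"ry":0,"rz":0,"tx":0,"ty":0,"tz":0,"jaw":50},{"rx":0,"ry":0,"rz":0,"tx":0,"ty":0,"tz":0,"jaw":50},{"rx":0,"ry":0,"rz":0,"tx":0,"ty":0,"tz":0,"jaw":50}]'
python3 - <<'E'
from h import *
c=cam('wrist');save(c,'w8.png');print(pose()[0])
E
```

```text
time_s: 8.75
tool_pos: [0.5705, 0.2757, 0.0836]
tool_rot: [-180.0, -20.0, 107.4]
force: [-0.1, 0.8, -0.1]
grip_width: 0.0466
[0.57055552 0.27568021 0.08362046]
```

View pics/w8.png

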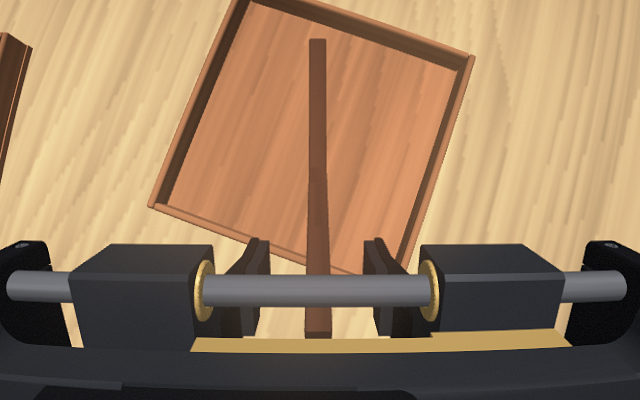

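The spacer stands released in the tray: the blade's far end is at (317,42), inside the walls, and the tab shows clear space on both sides at (317,300). Backing off.

```bash
python3 -m pendant '[{"rx":0,"ry":0,"rz":0,"tx":0,"ty":-0.5,"tz":-20,"jaw":50},{"rx":0,"ry":0,"rz":0,"tx":0,"ty":0,"tz":-35,"jaw":50},{"rx":0,"ry":0,"rz":0,"tx":0,"ty":0,"tz":-35,"jaw":50},{"rx":0,"ry":0,"rz":0,"tx":13,"ty":0,"tz":-37,"jaw":87},{"rx":0,"ry":0,"rz":0,"tx":13,"ty":0,"tz":-37,"jaw":87},{"rx":0,"ry":0,"rz":0,"tx":13,"ty":0,"tz":-37,"jaw":87},{"rx":0,"ry":0,"rz":0,"tx":13,"ty":0,"tz":-37,"jaw":87},{"rx":0,"ry":0,"rz":0,"tx":13,"ty":0,"tz":-37,"jaw":87},{"rx":0,"ry":0,"rz":0,"tx":0,"ty":0,"tz":0,"jaw":87}]'
python3 - <<'E'
from h import *
Rt=toolcl(-41,'x',-1);z=Rt.apply([0,0,1])
S=tow([.0004,0,.2])
delta(S-.12*z,Rt)
delta(tow([-.06,0,.36]),toolcl(20))
print(env.get_obs()['qpos'].round(1))
c=cam('scene');save(c,'s9.png',(320,100,500,240),4)
E
```

```text
time_s: 9.55
tool_pos: [0.5821, 0.2454, 0.3743]
tool_rot: [179.1, -20.0, 107.7]
force: [0.1, 0.3, 0.9]
grip_width: 0.0816
pos clamp [217.2 -93.7 374.3] shift tool mm [-306.   -94.7  -23.8] rot tool deg [17.08 15.88 89.28]
pos clamp [217.2 -93.7 374.3] shift tool mm [-265.   -93.7  -82.8] rot tool deg [ 0.81 -0.01  0.24]
[ -2.7  14.7 -14.7  75.  -16.3  90.1   0.6]
```

View pics/s9.png

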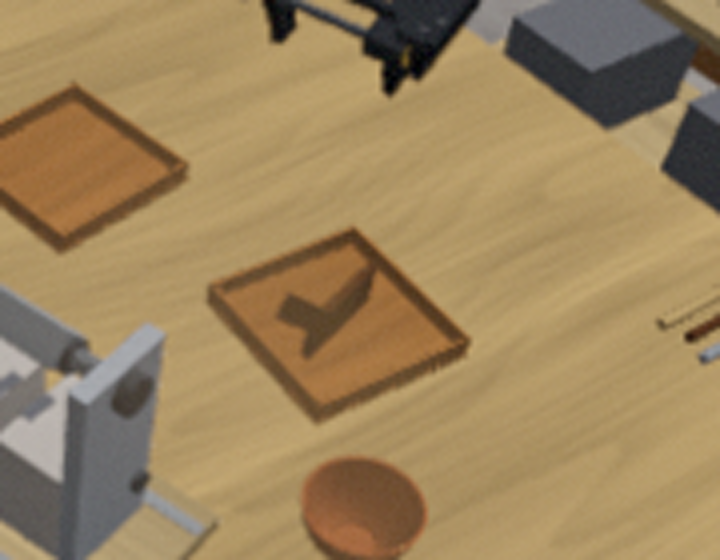

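```bash
python3 -m pendant '[{"rx":0,"ry":0,"rz":0,"tx":-33,"ty":-11.7,"tz":-11,"jaw":87},{"rx":0,"ry":0,"rz":0,"tx":-33,"ty":-11.7,"tz":-11,"jaw":87},{"rx":0,"ry":0,"rz":0,"tx":-33,"ty":-11.7,"tz":-11,"jaw":87},{"rx":0,"ry":0,"rz":0,"tx":-33,"ty":-11.7,"tz":-11,"jaw":87},{"rx":0,"ry":0,"rz":0,"tx":-33,"ty":-11.7,"tz":-11,"jaw":87},{"rx":0,"ry":0,"rz":0,"tx":-33,"ty":-11.7,"tz":-11,"jaw":87},{"rx":0,"ry":0,"rz":0,"tx":-33,"ty":-11.7,"tz":-11,"jaw":87},{"rx":0,"ry":0,"rz":0,"tx":-33,"ty":-11.7,"tz":-11,"jaw":87},{"rx":0,"ry":0,"rz":0,"tx":0,"ty":0,"tz":0,"jaw":87}]'
python3 -m pendant '[{"rx":1.31,"ry":1.22,"rz":6.87,"tx":0,"ty":0,"tz":0,"jaw":87},{"rx":1.31,"ry":1.22,"rz":6.87,"tx":0,"ty":0,"tz":0,"jaw":87},{"rx":1.31,"ry":1.22,"rz":6.87,"tx":0,"ty":0,"tz":0,"jaw":87},{"rx":1.31,"ry":1.22,"rz":6.87,"tx":0,"ty":0,"tz":0,"jaw":87},{"rx":1.31,"ry":1.22,"rz":6.87,"tx":0,"ty":0,"tz":0,"jaw":87},{"rx":1.31,"ry":1.22,"rz":6.87,"tx":0,"ty":0,"tz":0,"jaw":87},{"rx":1.31,"ry":1.22,"rz":6.87,"tx":0,"ty":0,"tz":0,"jaw":87},{"rx":1.31,"ry":1.22,"rz":6.87,"tx":0,"ty":0,"tz":0,"jaw":87},{"rx":1.31,"ry":1.22,"rz":6.87,"tx":0,"ty":0,"tz":0,"jaw":87},{"rx":1.31,"ry":1.22,"rz":6.87,"tx":0,"ty":0,"tz":0,"jaw":87},{"rx":1.31,"ry":1.22,"rz":6.87,"tx":0,"ty":0,"tz":0,"jaw":87},{"rx":1.31,"ry":1.22,"rz":6.87,"tx":0,"ty":0,"tz":0,"jaw":87},{"rx":1.31,"ry":1.22,"rz":6.87,"tx":0,"ty":0,"tz":0,"jaw":87},{"rx":0,"ry":0,"rz":0,"tx":0,"ty":0,"tz":0,"jaw":87},{"rx":0,"ry":0,"rz":0,"tx":0,"ty":0,"tz":0,"jaw":87}]'
python3 - <<'E'
from h import *
Rt=toolcl(-41,'x',-1);z=Rt.apply([0,0,1])
S=tow([.0004,0,.2])
delta(S-.12*z,Rt);delta(S,Rt)
print(env.get_obs()['qpos'].round(1))
E
```

```text
time_s: 10.35
tool_pos: [0.5729, -0.0597, 0.354]
tool_rot: [-179.7, -19.8, 106.5]
force: [0.2, -1.0, 0.4]
grip_width: 0.0872
time_s: 11.6
tool_pos: [0.5735, -0.0496, 0.3556]
tool_rot: [-139.0, 0.8, 17.5]
force: [-0.1, -0.3, 0.3]
grip_width: 0.087
pos clamp [-61.6   3.  355.6] shift tool mm [ 3.9 55.2 38.1] rot tool deg [ 0.04  0.69 -0.5 ]
pos clamp [-61.6   3.  355.6] shift tool mm [  5.4  55.1 158.1] rot tool deg [ 0.04  0.69 -0.5 ]
[ 15.3  24.1   7.5  72.1 -35.  110.4 -54.6]
```

```bash
python3 -m pendant '[{"rx":0,"ry":0.7,"rz":-0.5,"tx":2.5,"ty":28,"tz":19,"jaw":87},{"rx":0,"ry":0,"rz":0,"tx":2,"ty":27,"tz":19,"jaw":87},{"rx":0,"ry":0,"rz":0,"tx":0,"ty":0,"tz":0,"jaw":87},{"rx":0,"ry":0,"rz":0,"tx":0,"ty":0,"tz":0,"jaw":87}]'
python3 - <<'E'
from h import *
Rt=toolcl(-41,'x',-1);z=Rt.apply([0,0,1])
S=tow([.0004,0,.2])
delta(S,Rt)
print(env.get_obs()['qpos'].round(1))
c=cam('wrist');save(c,'w10.png')
E
```

```text
time_s: 11.93
tool_pos: [0.582, -0.0632, 0.2909]
tool_rot: [-138.9, 0.1, 17.5]
force: [0.3, 0.3, 0.5]
grip_width: 0.0871
pos clamp [-77.2  -1.  290.9] shift tool mm [ -0.8   1.3 119.5] rot tool deg [-0.11  0.09 -0.07]
[ 16.2  26.8   7.7  75.8 -34.3 105.3 -49.7]
```

View pics/w10.png

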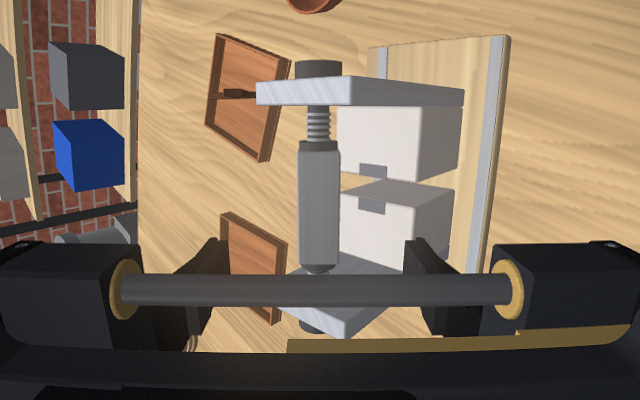

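The sleeve runs along column 319 with one flat facing the tool, midway between the fingers. Moving in and gripping.

```bash
python3 -m pendant '[{"rx":0,"ry":0,"rz":0,"tx":-0.8,"ty":1.2,"tz":30,"jaw":87},{"rx":0,"ry":0,"rz":0,"tx":0,"ty":0,"tz":30,"jaw":87},{"rx":0,"ry":0,"rz":0,"tx":0,"ty":0,"tz":30,"jaw":87},{"rx":0,"ry":0,"rz":0,"tx":0,"ty":0,"tz":29,"jaw":87},{"rx":0,"ry":0,"rz":0,"tx":0,"ty":0,"tz":0,"jaw":87},{"rx":0,"ry":0,"rz":0,"tx":0,"ty":0,"tz":0,"jaw":87}]'
python3 - <<'E'
from h import *
Rt=toolcl(-41,'x',-1);z=Rt.apply([0,0,1])
S=tow([.0004,0,.2])
delta(S,Rt)
print(env.get_obs()['qpos'].round(1))
E
```

```text
time_s: 12.48
tool_pos: [0.559, 0.0114, 0.2031]
tool_rot: [-139.0, -0.1, 17.6]
force: [0.1, -0.5, 0.9]
grip_width: 0.0872
pos clamp [  0.9  -1.4 203.1] shift tool mm [-1.4  2.4  2. ] rot tool deg [ 0.02 -0.03  0.18]
[ 11.9  24.2   5.6  89.5 -34.8  92.6 -48.2]
```

```bash
python3 -m pendant '[{"rx":0,"ry":0,"rz":0,"tx":-1,"ty":2.2,"tz":1.5,"jaw":87},{"rx":0,"ry":0,"rz":0,"tx":0,"ty":0,"tz":0,"jaw":25},{"rx":0,"ry":0,"rz":0,"tx":0,"ty":0,"tz":0,"jaw":25},{"rx":0,"ry":0,"rz":0,"tx":0,"ty":0,"tz":0,"jaw":25},{"rx":0,"ry":0,"rz":0,"tx":0,"ty":0,"tz":0,"jaw":25},{"rx":0,"ry":0,"rz":0,"tx":0,"ty":0,"tz":0,"jaw":25},{"rx":0,"ry":0,"rz":0,"tx":0,"ty":0,"tz":0,"jaw":25},{"rx":0,"ry":0,"rz":0,"tx":0,"ty":0,"tz":0,"jaw":25},{"rx":0,"ry":0,"rz":0,"tx":0,"ty":0,"tz":0,"jaw":25},{"rx":0,"ry":0,"rz":0,"tx":0,"ty":0,"tz":0,"jaw":25},{"rx":0,"ry":0,"rz":0,"tx":0,"ty":0,"tz":0,"jaw":25}]' 35
python3 - <<'E'
from h import *
delta(tow([.0004,0,.2]),toolcl(-41,'x',-1));o=env.get_obs();print(o['qpos'].round(1),o['wrist_torque'].round(2))
E
```

```text
time_s: 13.4
tool_pos: [0.5577, 0.0102, 0.2002]
tool_rot: [-138.8, -0.0, 17.5]
force: [-2.1, 1.6, 5.7]
grip_width: 0.0319
pos clamp [1.000e-01 2.000e-01 2.002e+02] shift tool mm [ 0.2 -0.1  0.4] rot tool deg [-0.17 -0.02  0.04]
[ 12.1  24.4   5.6  89.7 -34.9  92.6 -47.9] [0.41 0.56 0.16]
```

Gripped across flats at 31.9 mm. First 36° of the turn:

```bash
python3 -m pendant '[{"rx":-6,"ry":0,"rz":0,"tx":0,"ty":0,"tz":0,"jaw":25},{"rx":-6,"ry":0,"rz":0,"tx":0,"ty":0,"tz":0,"jaw":25},{"rx":-6,"ry":0,"rz":0,"tx":0,"ty":0,"tz":0,"jaw":25},{"rx":-6,"ry":0,"rz":0,"tx":0,"ty":0,"tz":0,"jaw":25},{"rx":-6,"ry":0,"rz":0,"tx":0,"ty":0,"tz":0,"jaw":25},{"rx":-6,"ry":0,"rz":0,"tx":0,"ty":0,"tz":0,"jaw":25},{"rx":0,"ry":0,"rz":0,"tx":0,"ty":0,"tz":0,"jaw":25}]'
python3 - <<'E'
from h import *
delta(tow([.0004,0,.2]),toolcl(-5,'x',-1));o=env.get_obs();print(o['qpos'].round(1),o['wrist_torque'].round(2))
E
```

```text
time_s: 13.98
tool_pos: [0.5574, 0.0102, 0.1997]
tool_rot: [-175.5, -0.0, 17.7]
force: [-2.0, -0.0, 2.6]
grip_width: 0.0318
pos clamp [  0.3   0.4 199.7] shift tool mm [ 0.4 -0.1 -0.3] rot tool deg [ 0.48 -0.01  0.27]
[ -5.2   9.4   4.7  98.6  -5.3  73.4 -71.3] [-0.38  0.42 -0.31]
```

```bash
python3 -m pendant '[{"rx":-6,"ry":0,"rz":0,"tx":0,"ty":0,"tz":0,"jaw":25},{"rx":-6,"ry":0,"rz":0,"tx":0,"ty":0,"tz":0,"jaw":25},{"rx":-6,"ry":0,"rz":0,"tx":0,"ty":0,"tz":0,"jaw":25},{"rx":-6,"ry":0,"rz":0,"tx":0,"ty":0,"tz":0,"jaw":25},{"rx":-6,"ry":0,"rz":0,"tx":0,"ty":0,"tz":0,"jaw":25},{"rx":0,"ry":0,"rz":0,"tx":0,"ty":0,"tz":0,"jaw":25}]'
python3 - <<'E'
from h import *
delta(tow([.0004,0,.2]),toolcl(25,'x',-1));o=env.get_obs();print(o['qpos'].round(1),o['wrist_torque'].round(2))
E
```

```text
time_s: 14.48
tool_pos: [0.5574, 0.0099, 0.1995]
tool_rot: [154.5, 0.1, 17.7]
force: [-4.9, 0.9, 8.1]
grip_width: 0.0319
pos clamp [-1.000e-01  6.000e-01  1.995e+02] shift tool mm [ 0.6 -0.2 -0.7] rot tool deg [0.51 0.04 0.26]
[ -19.3    7.3   -0.4  104.9   27.1   71.1 -101.8] [-0.33  0.8  -0.64]
```

```bash
python3 -m pendant '[{"rx":-6,"ry":0,"rz":0,"tx":0,"ty":0,"tz":0,"jaw":25},{"rx":-6,"ry":0,"rz":0,"tx":0,"ty":0,"tz":0,"jaw":25},{"rx":-6,"ry":0,"rz":0,"tx":0,"ty":0,"tz":0,"jaw":25},{"rx":-6,"ry":0,"rz":0,"tx":0,"ty":0,"tz":0,"jaw":25},{"rx":0,"ry":0,"rz":0,"tx":0,"ty":0,"tz":0,"jaw":25},{"rx":0,"ry":0,"rz":0,"tx":0,"ty":0,"tz":0,"jaw":25}]'
python3 - <<'E'
from h import *
delta(tow([.0004,0,.2]),toolcl(49,'x',-1));o=env.get_obs();print(o['qpos'].round(1),o['wrist_torque'].round(2))
c=cam('scene');save(c,'s11.png',(240,80,480,260),3.2)
E
```

```text
time_s: 14.98
tool_pos: [0.5574, 0.0095, 0.1995]
tool_rot: [130.8, 0.1, 17.4]
force: [-6.8, 3.9, 8.7]
grip_width: 0.0318
pos clamp [ -0.4   0.6 199.5] shift tool mm [ 0.6 -0.1 -1. ] rot tool deg [0.2  0.14 0.07]
[ -29.1   13.9   -3.1  108.2   48.8   79.8 -123.6] [-0.04  0.9  -0.74]
```

View pics/s11.png

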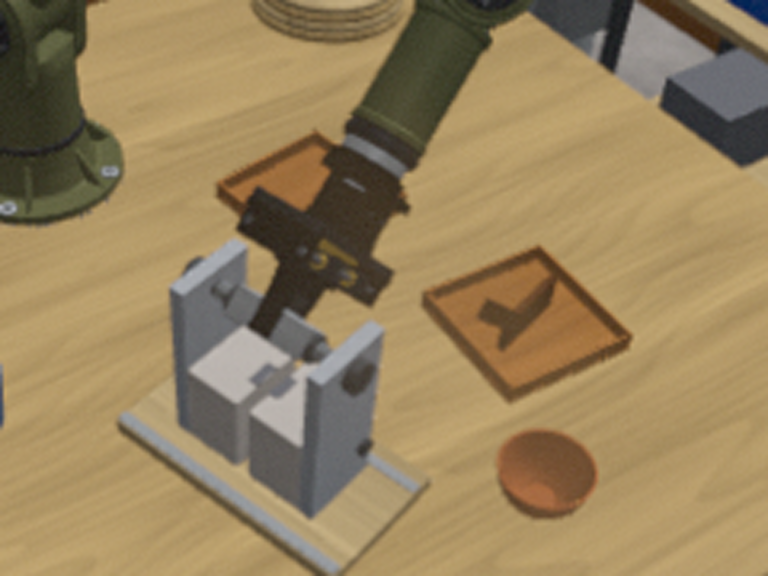

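The scene view shows the gripper tilted left on the bar and the gap narrower, with the spacer still in the tray. The open jaws clear the bar's diagonal, so I'll open, swing back 90° in place and regrip.

```bash
python3 -m pendant '[{"rx":0,"ry":0,"rz":0,"tx":0,"ty":0,"tz":0,"jaw":80},{"rx":0,"ry":0,"rz":0,"tx":0,"ty":0,"tz":0,"jaw":80},{"rx":0,"ry":0,"rz":0,"tx":0,"ty":0,"tz":0,"jaw":80},{"rx":0,"ry":0,"rz":0,"tx":0,"ty":0,"tz":0,"jaw":80},{"rx":0,"ry":0,"rz":0,"tx":0,"ty":0,"tz":0,"jaw":80},{"rx":0,"ry":0,"rz":0,"tx":0,"ty":0,"tz":0,"jaw":80},{"rx":0,"ry":0,"rz":0,"tx":0,"ty":0,"tz":0,"jaw":80}]'
python3 - <<'E'
from h import *
delta(tow([.0004,0,.2]),toolcl(49,'x',-1))
E
```

```text
time_s: 15.62
tool_pos: [0.5582, 0.0081, 0.1987]
tool_rot: [130.9, -0.0, 17.3]
force: [0.5, -0.5, -0.5]
grip_width: 0.0707
pos clamp [ -2.    0.3 198.7] shift tool mm [ 0.3 -0.5 -2.7] rot tool deg [ 0.06  0.09 -0.09]
```

```bash
python3 -m pendant '[{"rx":0,"ry":0,"rz":0,"tx":0,"ty":-0.5,"tz":-2.7,"jaw":80},{"rx":6,"ry":0,"rz":0,"tx":0,"ty":0,"tz":0,"jaw":80},{"rx":6,"ry":0,"rz":0,"tx":0,"ty":0,"tz":0,"jaw":80},{"rx":6,"ry":0,"rz":0,"tx":0,"ty":0,"tz":0,"jaw":80},{"rx":6,"ry":0,"rz":0,"tx":0,"ty":0,"tz":0,"jaw":80},{"rx":6,"ry":0,"rz":0,"tx":0,"ty":0,"tz":0,"jaw":80},{"rx":6,"ry":0,"rz":0,"tx":0,"ty":0,"tz":0,"jaw":80},{"rx":6,"ry":0,"rz":0,"tx":0,"ty":0,"tz":0,"jaw":80},{"rx":6,"ry":0,"rz":0,"tx":0,"ty":0,"tz":0,"jaw":80},{"rx":6,"ry":0,"rz":0,"tx":0,"ty":0,"tz":0,"jaw":80},{"rx":6,"ry":0,"rz":0,"tx":0,"ty":0,"tz":0,"jaw":80},{"rx":6,"ry":0,"rz":0,"tx":0,"ty":0,"tz":0,"jaw":80},{"rx":6,"ry":0,"rz":0,"tx":0,"ty":0,"tz":0,"jaw":80},{"rx":6,"ry":0,"rz":0,"tx":0,"ty":0,"tz":0,"jaw":80},{"rx":6,"ry":0,"rz":0,"tx":0,"ty":0,"tz":0,"jaw":80},{"rx":6,"ry":0,"rz":0,"tx":0,"ty":0,"tz":0,"jaw":80},{"rx":0,"ry":0,"rz":0,"tx":0,"ty":0,"tz":0,"jaw":80},{"rx":0,"ry":0,"rz":0,"tx":0,"ty":0,"tz":0,"jaw":80}]'
python3 - <<'E'
from h import *
from scipy.optimize import minimize
delta(tow([.0004,0,.2]),toolcl(-41,'x',-1));print(env.get_obs()['qpos'].round(1))
for n in ['scene','side']:
    c=cam(n);q=tocl(cloud(c).reshape(-1,3))
    p=q[(abs(q[:,2]-.122)<.002)&(abs(q[:,0])<.06)&(abs(q[:,1])<.1)]
    print(n,[np.percentile(pp[:,1],[1,99]).round(4).tolist() for pp in (p[p[:,1]>0],p[p[:,1]<0]) if len(pp)])
c=cam('side');save(c,'d12.png',(260,130,400,250),5)
E
```

```text
time_s: 17.12
tool_pos: [0.5572, 0.0092, 0.1984]
tool_rot: [-139.1, 0.2, 17.2]
force: [-0.3, 0.3, 0.6]
grip_width: 0.0798
pos clamp [ -0.7   0.9 198.4] shift tool mm [ 0.9 -1.8 -0.5] rot tool deg [ 0.11 -0.03 -0.3 ]
[ 11.1  24.3   6.8  89.9 -35.1  92.5 -47.9]
scene [[0.0069, 0.0726], [-0.0904, -0.0076]]
side [[0.009, 0.092], [-0.0765, -0.0035]]
```

View pics/d12.png

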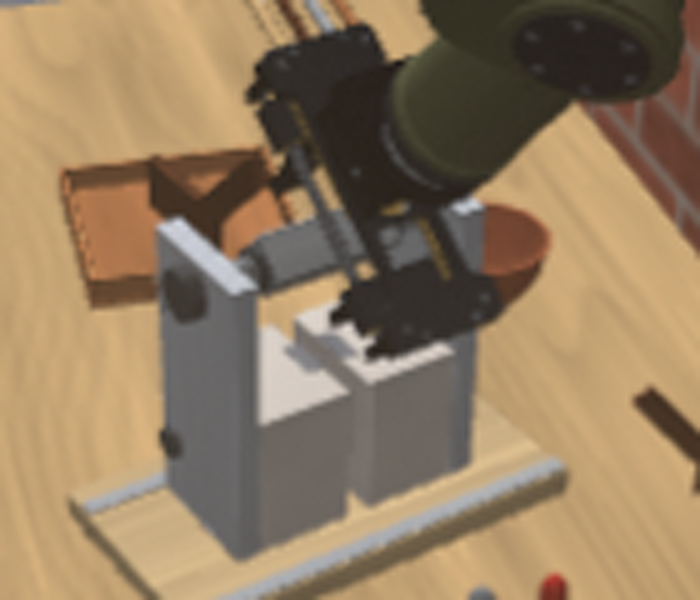

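The gap now measures about 14 mm, and 13.6 is expected at 49°. I'll grip again and turn the second 90°.

```bash
python3 -m pendant '[{"rx":0,"ry":0,"rz":0,"tx":1,"ty":-1.7,"tz":-0.5,"jaw":25},{"rx":0,"ry":0,"rz":0,"tx":0,"ty":0,"tz":0,"jaw":25},{"rx":0,"ry":0,"rz":0,"tx":0,"ty":0,"tz":0,"jaw":25},{"rx":0,"ry":0,"rz":0,"tx":0,"ty":0,"tz":0,"jaw":25},{"rx":0,"ry":0,"rz":0,"tx":0,"ty":0,"tz":0,"jaw":25},{"rx":0,"ry":0,"rz":0,"tx":0,"ty":0,"tz":0,"jaw":25},{"rx":0,"ry":0,"rz":0,"tx":0,"ty":0,"tz":0,"jaw":25},{"rx":0,"ry":0,"rz":0,"tx":0,"ty":0,"tz":0,"jaw":25},{"rx":0,"ry":0,"rz":0,"tx":0,"ty":0,"tz":0,"jaw":25},{"rx":0,"ry":0,"rz":0,"tx":0,"ty":0,"tz":0,"jaw":25}]' 35
python3 - <<'E'
from h import *
delta(tow([.0004,0,.2]),toolcl(-41,'x',-1))
E
```

```text
time_s: 18.1
tool_pos: [0.5585, 0.0104, 0.2003]
tool_rot: [-139.2, 0.0, 17.2]
force: [2.4, -3.7, -4.8]
grip_width: 0.0315
pos clamp [ 1.000e-01 -7.000e-01  2.003e+02] shift tool mm [-0.7 -0.   0.5] rot tool deg [ 0.21 -0.13 -0.17]
```

```bash
python3 -m pendant '[{"rx":-6,"ry":0,"rz":0,"tx":0,"ty":0,"tz":0,"jaw":25},{"rx":-6,"ry":0,"rz":0,"tx":0,"ty":0,"tz":0,"jaw":25},{"rx":-6,"ry":0,"rz":0,"tx":0,"ty":0,"tz":0,"jaw":25},{"rx":-6,"ry":0,"rz":0,"tx":0,"ty":0,"tz":0,"jaw":25},{"rx":-6,"ry":0,"rz":0,"tx":0,"ty":0,"tz":0,"jaw":25},{"rx":-6,"ry":0,"rz":0,"tx":0,"ty":0,"tz":0,"jaw":25},{"rx":-6,"ry":0,"rz":0,"tx":0,"ty":0,"tz":0,"jaw":25},{"rx":0,"ry":0,"rz":0,"tx":0,"ty":0,"tz":0,"jaw":25}]'
python3 - <<'E'
from h import *
delta(tow([.0004,0,.2]),toolcl(1,'x',-1))
E
```

```text
time_s: 18.77
tool_pos: [0.5582, 0.0105, 0.1999]
tool_rot: [178.3, 0.0, 17.6]
force: [8.8, -7.8, -11.9]
grip_width: 0.0315
pos clamp [  0.3  -0.4 199.9] shift tool mm [-0.4 -0.1 -0.1] rot tool deg [0.71 0.03 0.13]
```

```bash
python3 -m pendant '[{"rx":-6,"ry":0,"rz":0,"tx":0,"ty":0,"tz":0,"jaw":25},{"rx":-6,"ry":0,"rz":0,"tx":0,"ty":0,"tz":0,"jaw":25},{"rx":-6,"ry":0,"rz":0,"tx":0,"ty":0,"tz":0,"jaw":25},{"rx":-6,"ry":0,"rz":0,"tx":0,"ty":0,"tz":0,"jaw":25},{"rx":-6,"ry":0,"rz":0,"tx":0,"ty":0,"tz":0,"jaw":25},{"rx":-6,"ry":0,"rz":0,"tx":0,"ty":0,"tz":0,"jaw":25},{"rx":-6,"ry":0,"rz":0,"tx":0,"ty":0,"tz":0,"jaw":25},{"rx":-6,"ry":0,"rz":0,"tx":0,"ty":0,"tz":0,"jaw":25},{"rx":0,"ry":0,"rz":0,"tx":0,"ty":0,"tz":0,"jaw":25},{"rx":0,"ry":0,"rz":0,"tx":0,"ty":0,"tz":0,"jaw":80},{"rx":0,"ry":0,"rz":0,"tx":0,"ty":0,"tz":0,"jaw":80},{"rx":0,"ry":0,"rz":0,"tx":0,"ty":0,"tz":0,"jaw":80},{"rx":0,"ry":0,"rz":0,"tx":0,"ty":0,"tz":0,"jaw":80},{"rx":0,"ry":0,"rz":0,"tx":0,"ty":0,"tz":0,"jaw":80},{"rx":0,"ry":0,"rz":0,"tx":0,"ty":0,"tz":0,"jaw":80},{"rx":0,"ry":0,"rz":0,"tx":0,"ty":0,"tz":0,"jaw":80},{"rx":0,"ry":0,"rz":0,"tx":0,"ty":0,"tz":0,"jaw":80}]'
python3 - <<'E'
from h import *
delta(tow([.0004,0,.2]),toolcl(49,'x',-1))
E
```

```text
time_s: 20.18
tool_pos: [0.5581, 0.0118, 0.2018]
tool_rot: [130.9, -0.0, 17.3]
force: [-0.4, 0.1, -0.0]
grip_width: 0.0758
pos clamp [  1.5  -0.7 201.8] shift tool mm [-0.7 -0.6  2. ] rot tool deg [ 0.05  0.07 -0.1 ]
```

Swing back and grip for the third stroke.

```bash
python3 -m pendant '[{"rx":0,"ry":0,"rz":0,"tx":-0.7,"ty":-0.5,"tz":2,"jaw":80},{"rx":6,"ry":0,"rz":0,"tx":0,"ty":0,"tz":0,"jaw":80},{"rx":6,"ry":0,"rz":0,"tx":0,"ty":0,"tz":0,"jaw":80},{"rx":6,"ry":0,"rz":0,"tx":0,"ty":0,"tz":0,"jaw":80},{"rx":6,"ry":0,"rz":0,"tx":0,"ty":0,"tz":0,"jaw":80},{"rx":6,"ry":0,"rz":0,"tx":0,"ty":0,"tz":0,"jaw":80},{"rx":6,"ry":0,"rz":0,"tx":0,"ty":0,"tz":0,"jaw":80},{"rx":6,"ry":0,"rz":0,"tx":0,"ty":0,"tz":0,"jaw":80},{"rx":6,"ry":0,"rz":0,"tx":0,"ty":0,"tz":0,"jaw":80},{"rx":6,"ry":0,"rz":0,"tx":0,"ty":0,"tz":0,"jaw":80},{"rx":6,"ry":0,"rz":0,"tx":0,"ty":0,"tz":0,"jaw":80},{"rx":6,"ry":0,"rz":0,"tx":0,"ty":0,"tz":0,"jaw":80},{"rx":6,"ry":0,"rz":0,"tx":0,"ty":0,"tz":0,"jaw":80},{"rx":6,"ry":0,"rz":0,"tx":0,"ty":0,"tz":0,"jaw":80},{"rx":6,"ry":0,"rz":0,"tx":0,"ty":0,"tz":0,"jaw":80},{"rx":6,"ry":0,"rz":0,"tx":0,"ty":0,"tz":0,"jaw":80},{"rx":0,"ry":0,"rz":0,"tx":0,"ty":0,"tz":0,"jaw":80},{"rx":0,"ry":0,"rz":0,"tx":0,"ty":0,"tz":0,"jaw":80}]'
python3 - <<'E'
from h import *
delta(tow([.0004,0,.2]),toolcl(-41,'x',-1))
for n in ['scene','side']:
    c=cam(n);q=tocl(cloud(c).reshape(-1,3))
    p=q[(abs(q[:,2]-.122)<.002)&(abs(q[:,0])<.06)&(abs(q[:,1])<.1)]
    print(n,[np.percentile(pp[:,1],[1,99]).round(4).tolist() for pp in (p[p[:,1]>0],p[p[:,1]<0]) if len(pp)])
E
```

```text
time_s: 21.68
tool_pos: [0.5575, 0.0088, 0.198]
tool_rot: [-139.1, 0.2, 17.2]
force: [1.0, -0.2, 0.5]
grip_width: 0.0801
pos clamp [ -1.1   0.8 198. ] shift tool mm [ 0.8 -2.4 -0.5] rot tool deg [ 0.11 -0.03 -0.34]
scene [[0.0022, 0.0688], [-0.0862, -0.0034]]
side [[0.0031, 0.0878], [-0.0777, -0.0013]]
```

The gap is about 5.6 mm, which matches 139°. Gripping for the last turn of about 56°, which stops just short of the end stop.

```bash
python3 -m pendant '[{"rx":0,"ry":0,"rz":0,"tx":0.8,"ty":-2.2,"tz":-0.5,"jaw":25},{"rx":0,"ry":0,"rz":0,"tx":0,"ty":0,"tz":0,"jaw":25},{"rx":0,"ry":0,"rz":0,"tx":0,"ty":0,"tz":0,"jaw":25},{"rx":0,"ry":0,"rz":0,"tx":0,"ty":0,"tz":0,"jaw":25},{"rx":0,"ry":0,"rz":0,"tx":0,"ty":0,"tz":0,"jaw":25},{"rx":0,"ry":0,"rz":0,"tx":0,"ty":0,"tz":0,"jaw":25},{"rx":0,"ry":0,"rz":0,"tx":0,"ty":0,"tz":0,"jaw":25},{"rx":0,"ry":0,"rz":0,"tx":0,"ty":0,"tz":0,"jaw":25},{"rx":0,"ry":0,"rz":0,"tx":0,"ty":0,"tz":0,"jaw":25},{"rx":0,"ry":0,"rz":0,"tx":0,"ty":0,"tz":0,"jaw":25}]' 35
python3 -m pendant '[{"rx":-6,"ry":0,"rz":0,"tx":0,"ty":0,"tz":0,"jaw":25},{"rx":-6,"ry":0,"rz":0,"tx":0,"ty":0,"tz":0,"jaw":25},{"rx":-6,"ry":0,"rz":0,"tx":0,"ty":0,"tz":0,"jaw":25},{"rx":-6,"ry":0,"rz":0,"tx":0,"ty":0,"tz":0,"jaw":25},{"rx":-6,"ry":0,"rz":0,"tx":0,"ty":0,"tz":0,"jaw":25},{"rx":-6,"ry":0,"rz":0,"tx":0,"ty":0,"tz":0,"jaw":25},{"rx":-6,"ry":0,"rz":0,"tx":0,"ty":0,"tz":0,"jaw":25},{"rx":-6,"ry":0,"rz":0,"tx":0,"ty":0,"tz":0,"jaw":25},{"rx":-4,"ry":0,"rz":0,"tx":0,"ty":0,"tz":0,"jaw":25},{"rx":-4,"ry":0,"rz":0,"tx":0,"ty":0,"tz":0,"jaw":25},{"rx":0,"ry":0,"rz":0,"tx":0,"ty":0,"tz":0,"jaw":25},{"rx":0,"ry":0,"rz":0,"tx":0,"ty":0,"tz":0,"jaw":25},{"rx":0,"ry":0,"rz":0,"tx":0,"ty":0,"tz":0,"jaw":25}]'
python3 - <<'E'
from h import *
delta(tow([.0004,0,.2]),toolcl(15,'x',-1));print(env.get_obs()['wrist_torque'])
for n in ['scene','side']:
    c=cam(n);q=tocl(cloud(c).reshape(-1,3))
    p=q[(abs(q[:,2]-.122)<.002)&(abs(q[:,0])<.06)&(abs(q[:,1])<.1)]
    print(n,[np.percentile(pp[:,1],[1,99]).round(4).tolist() for pp in (p[p[:,1]>0],p[p[:,1]<0]) if len(pp)])
E
```

```text
time_s: 22.62
tool_pos: [0.5587, 0.0104, 0.2004]
tool_rot: [-139.2, 0.0, 17.2]
force: [2.2, -2.6, -6.2]
grip_width: 0.0317
time_s: 23.7
tool_pos: [0.5583, 0.0105, 0.2]
tool_rot: [164.9, 0.1, 17.3]
force: [7.8, -4.8, -10.8]
grip_width: 0.0321
pos clamp [  0.2  -0.5 200. ] shift tool mm [-0.5 -0.2  0. ] rot tool deg [ 0.14  0.09 -0.13]
[-0.14119629 -1.36793172  0.52838674]
scene [[0.0006, 0.067], [-0.0842, -0.0009]]
side [[0.0013, 0.086], [-0.069, -0.0008]]
```

```bash
python3 -m pendant '[{"rx":0,"ry":0,"rz":0,"tx":0,"ty":0,"tz":0,"jaw":87},{"rx":0,"ry":0,"rz":0,"tx":0,"ty":0,"tz":0,"jaw":87},{"rx":0,"ry":0,"rz":0,"tx":0,"ty":0,"tz":0,"jaw":87},{"rx":0,"ry":0,"rz":0,"tx":0,"ty":0,"tz":0,"jaw":87},{"rx":0,"ry":0,"rz":0,"tx":0,"ty":0,"tz":0,"jaw":87},{"rx":0,"ry":0,"rz":0,"tx":0,"ty":0,"tz":0,"jaw":87},{"rx":0,"ry":0,"rz":0,"tx":0,"ty":0,"tz":0,"jaw":87},{"rx":0,"ry":0,"rz":0,"tx":0,"ty":0,"tz":-25,"jaw":87},{"rx":0,"ry":0,"rz":0,"tx":0,"ty":0,"tz":-35,"jaw":87},{"rx":0,"ry":0,"rz":0,"tx":0,"ty":0,"tz":-35,"jaw":87},{"rx":0,"ry":0,"rz":0,"tx":0,"ty":0,"tz":-35,"jaw":87},{"rx":0,"ry":0,"rz":0,"tx":0,"ty":0,"tz":-35,"jaw":87},{"rx":0,"ry":0,"rz":0,"tx":0,"ty":0,"tz":0,"jaw":87},{"rx":0,"ry":0,"rz":0,"tx":0,"ty":0,"tz":0,"jaw":87}]'
python3 - <<'E'
from h import *
from scipy.optimize import minimize
for n in ['scene','side','wrist']:
    c=cam(n);q=tocl(cloud(c).reshape(-1,3));save(c,n+'_end.png')
    p=q[(abs(q[:,2]-.122)<.002)&(abs(q[:,0])<.06)&(abs(q[:,1])<.1)]
    print(n,[np.percentile(pp[:,1],[1,99]).round(4).tolist() for pp in (p[p[:,1]>0],p[p[:,1]<0]) if len(pp)])
    s=q[(abs(q[:,0])<.03)&(abs(q[:,1])<.035)&(q[:,2]>.17)&(q[:,2]<.226)]
    def cost(v):
        x=s[:,0]-v[1];z=s[:,2]-.2-v[2];a=v[0]
        u=x*np.cos(a)-z*np.sin(a);w=x*np.sin(a)+z*np.cos(a)
        return np.mean(np.minimum(abs(np.maximum(abs(u),abs(w))-.016),.006))
    if len(s)>20:
        b=min((minimize(cost,[a,0,0],method='Nelder-Mead') for a in np.radians(np.arange(-45,46,10))),key=lambda r:r.fun);print('sleeve mod 90',np.degrees(b.x[0]).round(1),b.fun)
    if n!='wrist':
        W=cloud(c)
        for nm,u,v in ([('pot',229,203),('box',213,270),('bowl',410,228)] if n=='scene' else []): print(nm,px(c,u,v).round(3))
E
```

```text
time_s: 24.97
tool_pos: [0.5462, 0.0539, 0.3636]
tool_rot: [164.9, -0.3, 17.4]
force: [-0.0, -0.3, -1.2]
grip_width: 0.0875
scene [[0.0004, 0.0679], [-0.0841, -0.001]]
sleeve mod 90 15.2 0.0009837309149405516
pot [ 0.323 -0.227  0.01 ]
box [ 0.604 -0.371  0.101]
bowl [0.724 0.234 0.01 ]
side [[0.0011, 0.0858], [-0.0668, -0.0007]]
sleeve mod 90 -74.2 0.0013838451391882994
wrist [[0.0009, 0.0652], [-0.0615, -0.0018]]
sleeve mod 90 15.7 0.0005454010709364619
```

View pics/scene_end.png

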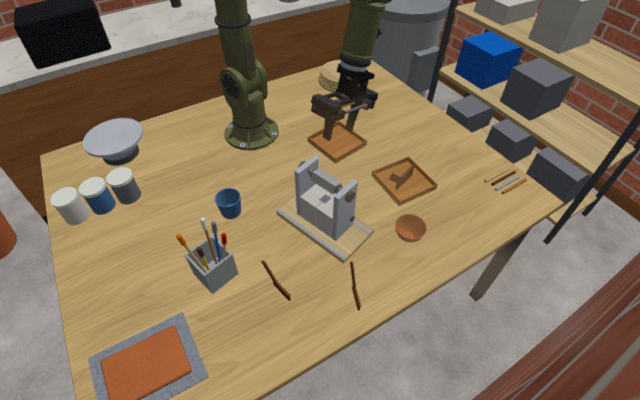

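View pics/wrist_end.png

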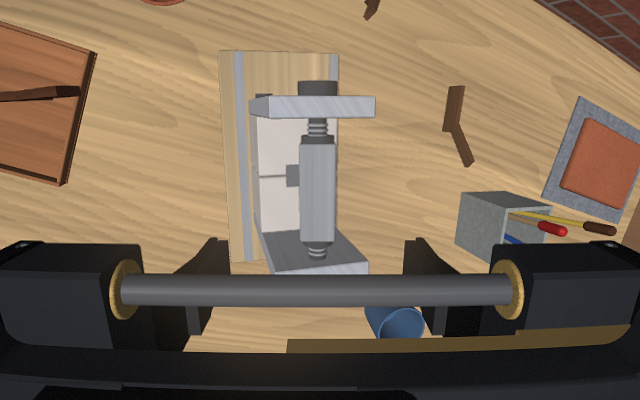

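The scene picture shows the halves together at (325,205), the spacer in the left tray at (402,178), and the pot, box and bowl where they were. The wrist picture shows only a thin seam at (275,177). The sleeve fits at 195°, or 3.41 rad, so each jaw is at about 8.7 mm.

Run:
```python
from h import *
print(env.sign_off())
```

```text
the job is handed in; nothing more can be done
None
```

The mould is closed, the spacer is in the far-left tray, and the job was handed in at about 25 s of the 72 s allowed. No verdict was reported.

**What I did:** I pulled the spacer out sideways by its tab and stood it, released, near the middle of the tray. I then turned the turnbuckle body towards the robot's left in three strokes (90°, 90° and 56°), taking it from about -41° to about 195°. Finally I let go and moved the gripper clear.

**Last checks:**
- **Mould:** the body angle fits at 195–196° (3.41 rad), which puts each jaw about 8.7 mm in and leaves a gap of about 0.6 mm. The edges measured from the camera depth read 1.4–2.7 mm apart. That is looser, but these readings ran 1–2 mm high before the first turn and on some later looks. The wrist picture shows only a thin seam.
- **Spacer:** the scene picture shows it standing inside the tray. I did not measure the blade centre again after release.
- **Brush box, bowl and blue pot:** depth readings at the same pixels are within 3 mm of the start, so none appears to have moved.

The camera fits disagreed by about 1° on the body angle. No check failed.

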